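# Load the bottle mixer and screw down its hold-down bar

## Robot

A 7-joint arm with a two-finger parallel gripper is mounted at the origin on the work surface. World frame = base frame: x ahead of the robot, y to its left, z up, the work surface at z = 0. Lengths are in m, angles in rad, forces in N, time in s.
With the tool pointing down it reaches from about 0.425 to 0.925 m from the base axis. Payload 6.8 kg.
Tool frame: the origin (TCP) lies between the finger pads; the fingertips stand 22 mm ahead of it and the grasp point (between the pads) lies 3 mm ahead of it (bot.tip_reach is the distance from the TCP to the fingertips, in m); z points along the fingers, x is the direction in which the jaws open and shut, and the axes are right-handed (so a half turn about z gives the same grasp; the last joint's range is limited). The gripper opens to 85 mm and grips with 20 to 120 N. Pads are 22 mm wide; open, the fingers measure 114 mm over their backs; the gripper's body (76 mm by 85 mm) begins 54 mm behind the grasp point. The pads swing forward as they close: fully open they stand 13 mm farther back than shut.
Start: joints at [-1.291, 0.477, 0.022, 1.555, -0.011, 1.109, -0.083], TCP at [0.255, 0.625, 0.253] pointing down, gripper open.
Joint ranges: [-2.96, 2.96], [-0.34, 2.1], [-1.41, 1.46], [0.24, 2.44], [-1.37, 4.51], [0.17, 1.92], [-2.96, 2.96]. Speed limits (rad/s): [2.39, 2.39, 3.14, 3.14, 3.14, 3.14, 3.14].

## Interface

Orientations are given as a unit quaternion [w, x, y, z].
In Python, from station import bot gives the robot as it stands.
- The arm moves only by the tool step_arm, never from a script. Its argument "targets" is a list of rows, each a list of 5 numbers: the shift along the tool's x, y, z in mm, then the turn about the tool's z in degrees, then the closure, from 0 (fully open) to 1 (shut). In form: [[dx, dy, dz, spin, jaw], ...]. A call has 1 to 20 rows; each row is the pose to reach, as a shift and turn from the pose commanded when the call began, along the tool's axes at that moment; what a row does not reach only later rows make up. A row lasts 1/12 s, in which the tool goes at most 41.7 mm and 7.16 degrees, less where a joint would pass 70% of its speed; a pose out of reach is approached as far as the arm can. A call with a gripper value outside its range is refused whole. The fingers move at their own pace and stop on an object; "newtons" is the grip in N (left out, the last holds). Time passes only in rows, so rows that repeat a pose let the fingers close. It gives the time, the measured TCP pose, the force and the opening at its end, in the units of the state.
- bot.get_obs(): the state, without advancing time (a new reading comes with each control period).
- bot.read_camera(name): name is "scene" or "top"; returns a dict with "frame" (480x640x3 uint8, red, green, blue), "z_map" (480x640 float32, m along the optical axis (not along the pixel's ray), 0 where there is no reading), "fov_y" (degrees; the focal length in pixels is half the picture's height over the tangent of half this angle, whatever the lens; pixels are square), "cx", "cy" (the principal point, pixels), "R" (3x3) and "t" (3): a world point X has camera coordinates R X + t. Camera axes: x right, y down, z forward; pixel columns grow to the right and rows downward; lengths in m; the calibration is good to about 2 mm. A picture is of the moment at which its call begins.
- bot.hand_in(): hands the job in, once; it reports no verdict.
The state is a dict: "t": time; "q": joint angles; "joint_vel": joint speeds; "joint_torque": joint torques, N m; "eef_pos": TCP position; "tool_rot": TCP orientation; "contact_force": force on the tool from outside, world axes, zero at the start; "torque": the same for the moment, N m; "gripper_width": opening from 0.0 (shut) to 1.0 (fully open).
Only numpy, scipy, OpenCV 4.12 (cv2) and the standard library are available. Lean on these libraries where they do the work, as an engineer would, in place of code of your own. Each camera call takes 0.05 s, during which the arm holds its last target.

## Task

Lay every square amber bottle that lies on the bench into a pocket of the mixer, one flat in each pocket, cap at either end. Then swing the hold-down bar by its pin a quarter turn to its stop, so that it crosses the bottles, screw the round knob in the middle clockwise (several turns) until it is fully home, and only then push the start button right down. Leave the small round bottle and the beaker standing where they are.

Things in the scene. Friction and masses are not known exactly. Their poses are not given: they have to be found in the camera images.
- bottle0: square amber sample bottle lying on its side on the bench, 100 mm long: square body 32 x 32 x 74 mm with paper label, then a round white cap 28 mm across and 23 mm long. Origin on its long axis at mid-length (16 mm above what it lies on); x points along the bottle to the cap, the square body spans x = -50 to +24 mm. Lies on any of its four faces; about 90 g. Two to four bottles are present (None: absent)
- bottle1: square amber sample bottle lying on its side on the bench, 100 mm long: square body 32 x 32 x 74 mm with paper label, then a round white cap 28 mm across and 23 mm long. Origin on its long axis at mid-length (16 mm above what it lies on); x points along the bottle to the cap, the square body spans x = -50 to +24 mm. Lies on any of its four faces; about 90 g. Two to four bottles are present (None: absent)
- bottle2: square amber sample bottle lying on its side on the bench, 100 mm long: square body 32 x 32 x 74 mm with paper label, then a round white cap 28 mm across and 23 mm long. Origin on its long axis at mid-length (16 mm above what it lies on); x points along the bottle to the cap, the square body spans x = -50 to +24 mm. Lies on any of its four faces; about 90 g. Two to four bottles are present (None: absent)
- bottle3: square amber sample bottle lying on its side on the bench, 100 mm long: square body 32 x 32 x 74 mm with paper label, then a round white cap 28 mm across and 23 mm long. Origin on its long axis at mid-length (16 mm above what it lies on); x points along the bottle to the cap, the square body spans x = -50 to +24 mm. Lies on any of its four faces; about 90 g. Two to four bottles are present (None: absent)
- mixer: white bench mixer fixed to the bench, 205 x 376 x 40 mm, an aluminium platform on top of it 136 x 372 mm, its top 50 mm above the bench, with four pockets side by side. Origin on the bench under the platform's centre (the axis of post, bar and knob); x points to the back (housing spans x = -130 to +75 mm), y along the row of pockets, z up
- pocket0 (a point): where the middle of a bottle comes to lie in pocket 0 (mixer x = 0, y = -150 mm, 66 mm above the bench; the pocket's floor is 50 mm above the bench). The pocket is 106 mm long along mixer x and 38 mm wide, with walls 4 mm thick and 14 mm high that leave finger gaps 40 mm long in the middle of both long sides (x = -20 to +20 mm). A bottle lies in it along mixer x, standing 18 mm above the walls
- pocket1 (a point): where the middle of a bottle comes to lie in pocket 1 (mixer x = 0, y = -92 mm, 66 mm above the bench; the pocket's floor is 50 mm above the bench). The pocket is 106 mm long along mixer x and 38 mm wide, with walls 4 mm thick and 14 mm high that leave finger gaps 40 mm long in the middle of both long sides (x = -20 to +20 mm). A bottle lies in it along mixer x, standing 18 mm above the walls
- pocket2 (a point): where the middle of a bottle comes to lie in pocket 2 (mixer x = 0, y = 92 mm, 66 mm above the bench; the pocket's floor is 50 mm above the bench). The pocket is 106 mm long along mixer x and 38 mm wide, with walls 4 mm thick and 14 mm high that leave finger gaps 40 mm long in the middle of both long sides (x = -20 to +20 mm). A bottle lies in it along mixer x, standing 18 mm above the walls
- pocket3 (a point): where the middle of a bottle comes to lie in pocket 3 (mixer x = 0, y = 150 mm, 66 mm above the bench; the pocket's floor is 50 mm above the bench). The pocket is 106 mm long along mixer x and 38 mm wide, with walls 4 mm thick and 14 mm high that leave finger gaps 40 mm long in the middle of both long sides (x = -20 to +20 mm). A bottle lies in it along mixer x, standing 18 mm above the walls
- bar (a joint): angle of the steel hold-down bar (336 x 24 x 10 mm, turning about its middle on the mixer's vertical axis; its underside is 95 mm above the bench with the screw up, 83 mm with it down, 1 mm over the bottles). 0: bar along mixer x, between the two pairs of pockets, pin towards mixer -x (start, within 0.15 rad); grows counterclockwise seen from above; stop at 1.57, across all pockets, pin towards mixer -y. Stays where left; about 1.5 N at the pin moves it
- bar_pin (a point): point on the axis of the upright black pin (16 mm across) at one end of the bar, 120 mm from the bar's pivot; the point is 20 mm above the bar's top and 20 mm below the pin's top (126 mm above the bench with the screw up)
- screw (a joint): turn of the knob in rad: 0 fully up, grows clockwise seen from above, firm stop at 13.2 = fully home (2.1 turns); starts between 0 and 0.9. It lowers itself, the bar and the pin 6 mm a turn. Light friction (0.06 N m); stays where left, does not turn the bar
- screw_grip (a point): centre, at mid-height, of the round black knurled knob above the bar, 42 mm across and 30 mm tall, with a white line on top; 134 mm above the bench when fully up, 122 mm when home. 14 mm free between the knob and the bar below it
- start (a joint): travel of the start button in m: 0 released, 0.006 right down (5 N); springs back. Pushes straight down
- start_top (a point): middle of the top of the round grey start button, 30 mm across, on the mixer's front part at mixer x = -100, y = 115 mm; 62 mm above the bench
- round_bottle: small round amber bottle with white cap, 42 mm across, 85 mm tall, standing among the square bottles; bystander, not to be loaded; origin under its centre
- beaker: glass beaker, 72 mm across, 85 mm tall; bystander standing behind, between the bottles and the mixer
Mind the look-alikes: they are no part of the job. Leave any green or red look-alike of the bottle3 alone.

How it is judged:
By the outcome, as a careful person would: the job done as asked, in the order asked, and still so for the second after the job is handed in, with the robot touching nothing.
Of bottle0, bottle1, bottle2, bottle3 only 2 to 4 are there at a start; the rules pass over those that are not, and their reading is None.
At some moment in a run one of bottle0, bottle1, bottle2, bottle3 may be knocked a few centimetres aside while the robot is not near it.
Once in a run the grip may slacken for a moment while it holds something.
It also fails if it takes over 210 s, if anything falls off the work surface, if the arm or the gripper's body presses on something with over 40 N, if the wrist force passes 120 N, or if a joint passes its speed limit or range.

## Working session

There is one attempt and no reset: what is moved stays moved. The work goes in short steps, Python scripts to look and compute and a tool call to move; the robot and the scene stay as the last step left them, time stands still between calls to the robot, and variables do not carry over. Pictures are saved under pics/ and viewed, and the job is handed in when it is done.

Besides the shell and the picture viewer there is one more tool, called after ">>>" as a command line: name --pt "numbers of a row" for each row, then --argument value for the rest. step_arm: Moves the arm, as the interface text tells. Its arguments: {"type":"object","properties":{"targets":{"type":"array"},"newtons":{"type":"number"}},"required":["targets"]}

```bash
ls; mkdir -p pics
cat > h.py <<'E'
import numpy as np,cv2
from station import bot
def cam(n):
    c=bot.read_camera(n); c['f']=240/np.tan(np.radians(c['fov_y'])/2); c['R']=np.array(c['R']);c['t']=np.array(c['t']);return c
def save(c,p): cv2.imwrite(p,cv2.cvtColor(c['frame'],cv2.COLOR_RGB2BGR))
def ray(c,u,v,z):
    d=c['R'].T@np.array([(u-c['cx'])/c['f'],(v-c['cy'])/c['f'],1]); o=-c['R'].T@c['t']
    return o+d*(z-o[2])/d[2]
def pt(c,u,v):
    z=c['z_map'][int(v),int(u)]
    return c['R'].T@(np.array([(u-c['cx'])/c['f']*z,(v-c['cy'])/c['f']*z,z])-c['t'])
def cloud(c):
    z=c['z_map'];v,u=np.mgrid[0:480,0:640]
    P=np.stack([(u-c['cx'])/c['f']*z,(v-c['cy'])/c['f']*z,z],-1)
    return (P-c['t'])@c['R']
def proj(c,X):
    p=c['R']@np.array(X)+c['t'];return p[:2]/p[2]*c['f']+[c['cx'],c['cy']]
E
python3 - <<'E'
from h import *
for n in('scene','top'):
    c=cam(n);save(c,f'pics/{n}0.png');print(n,c['f'],c['cx'],c['cy'],-c['R'].T@c['t'],c['R'])
o=bot.get_obs();print(o)
E
```

```text
pics
scene 579.9644567372496 323.34232107247664 234.91363981091823 [ 1.12998426 -0.48817268  1.04574776] [[ 0.62460088  0.78094292  0.00137621]
 [ 0.59723013 -0.47652981 -0.64516317]
 [-0.5031798   0.4037914  -0.76404358]]
top 559.9476191560909 314.35565659772897 240.7059945838358 [ 0.35838673 -0.00247949  1.30756142] [[ 0.01390411 -0.99986852 -0.0083432 ]
 [-0.99277995 -0.01281037 -0.11926383]
 [ 0.11914127  0.00994122 -0.99282754]]
{'t': 0.1, 'q': array([-1.29110372,  0.47773852,  0.02236897,  1.55631625, -0.01150095,
        1.1092977 , -0.0831107 ]), 'joint_vel': array([ 1.94772002e-03, -2.93446027e-03,  2.50508719e-03, -2.72452428e-03,
       -9.31118846e-04, -8.35300908e-07,  9.51268662e-04]), 'joint_torque': array([ 4.70392974e-03, -5.97760391e+01,  1.61418445e+00, -2.81957728e+01,
        1.29073294e-02,  4.90894585e-03, -1.85446606e-05]), 'eef_pos': array([0.25508801, 0.62442595, 0.25242462]), 'tool_rot': array([ 5.07313785e-04,  8.30107822e-01,  5.57602312e-01, -6.38661417e-04]), 'contact_force': array([0.56237145, 0.59060754, 0.7245961 ]), 'torque': array([-0.03236396, -0.0383304 ,  0.03566523]), 'gripper_width': 0.9998935514762508}
```

View pics/top0.png

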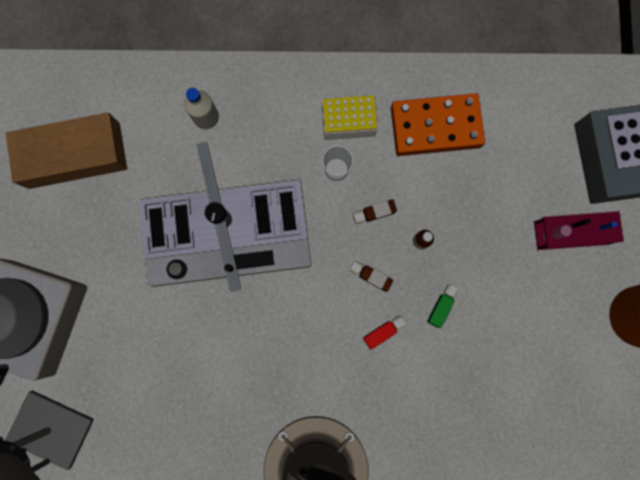

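View pics/scene0.png

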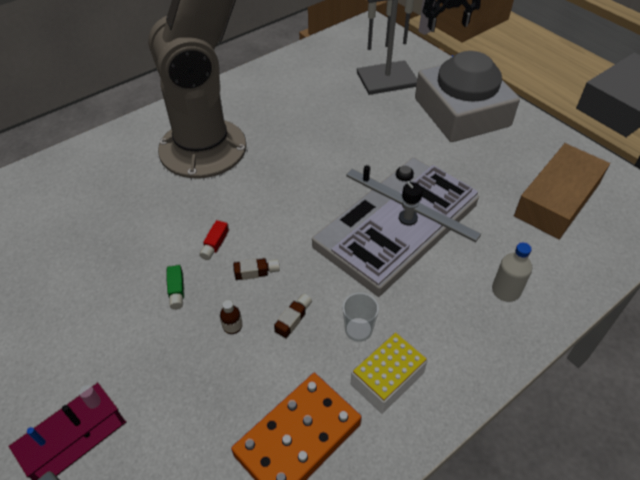

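Run:
```python
from h import *
ims=[]
for n,(x0,y0,w,h) in(('top',(340,180,120,180)),('scene',(150,200,200,150)),('top',(130,130,190,170))):
    c=cam(n);P=cloud(c);im=c['frame'][y0:y0+h,x0:x0+w]
    im=np.clip(im*1.6,0,255).astype('uint8')
    s=int(min(800/w,600/h));cv2.imwrite(f'pics/crop_{n}{x0}.png',cv2.cvtColor(cv2.resize(im,None,fx=s,fy=s,interpolation=cv2.INTER_CUBIC),cv2.COLOR_RGB2BGR));print(n,s)
    # height blobs
    m=((P[...,2]>.02)&(P[...,2]<.05)&(c['z_map']>0)).astype('uint8')
    cv2.imwrite(f'pics/hm_{n}{x0}.png',m*255)
    nn,l,st,ce=cv2.connectedComponentsWithStats(m)
    for i in range(1,nn):
        if 60<st[i,4]<1500:
            Q=P[l==i]; Q=Q[Q[:,2]>.026]
            if len(Q)<20: continue
            r=cv2.minAreaRect((Q[:,:2]*1000).astype('float32'))
            print(n,st[i],Q.mean(0).round(4),np.percentile(Q[:,2],95).round(4),r)
```

```text
top 3
top [192 108  26  20 128] [0.7918 0.2642 0.0386] 0.0493 ((795.5369262695312, 267.5614318847656), (27.18061637878418, 62.44288635253906), 26.73052215576172)
top [ 18 117 108  71 600] [0.6819 0.5448 0.0381] 0.0489 ((672.8321533203125, 555.8548583984375), (109.64099884033203, 266.52874755859375), 38.80391311645508)
top [576 118  64  85 626] [ 0.6969 -0.6274  0.0382] 0.049 ((688.5743408203125, -635.0830078125), (223.87538146972656, 96.7626953125), 35.77693557739258)
top [324 129  54   9 211] [ 0.7639 -0.0689  0.0386] 0.0488 ((764.3804931640625, -70.09196472167969), (5.591665267944336, 122.92561340332031), 4.482562065124512)
top [325 152  25  18 133] [ 0.7071 -0.0416  0.0383] 0.0488 ((699.8232421875, -41.01519012451172), (56.816776275634766, 34.80324935913086), 81.1436538696289)
top [139 190  70  16 247] [0.6079 0.3229 0.0444] 0.0499 ((606.3119506835938, 334.7017517089844), (37.738006591796875, 159.33349609375), 0.7951863408088684)
top [353 199  44  24 574] [ 0.584  -0.1322  0.0322] 0.0369 ((582.9948120117188, -128.4503173828125), (33.132442474365234, 100.1889877319336), 18.80814743
[... 6671 characters left out ...]
, (100.1265869140625, 32.85300064086914), 61.63075637817383)
top [428 284  31  44 621] [ 0.3634 -0.2825  0.0319] 0.0364 ((368.44384765625, -285.4408874511719), (33.238006591796875, 99.8547592163086), 62.20954132080078)
top [612 285  26  62 316] [ 0.3512 -0.6769  0.0386] 0.0491 ((353.85845947265625, -687.6014404296875), (47.96281051635742, 135.85696411132812), 85.91351318359375)
top [364 315  42  34 610] [ 0.3051 -0.1471  0.0322] 0.0365 ((307.82293701171875, -151.61598205566406), (32.75602340698242, 99.92865753173828), 33.150264739990234)
top [280 433  73  47 680] [0.0535 0.0014 0.0334] 0.0429 ((36.895694732666016, 4.342498779296875), (82.10518646240234, 153.2266082763672), 6.126417636871338)
```

View pics/crop_top340.png

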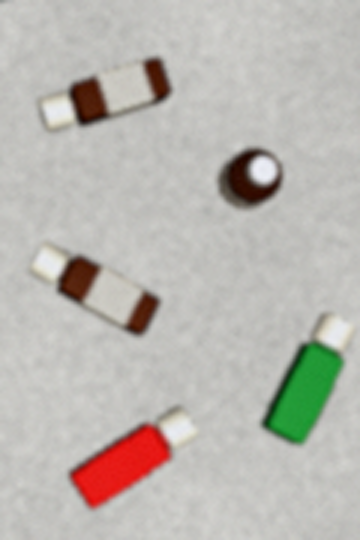

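View pics/crop_top130.png

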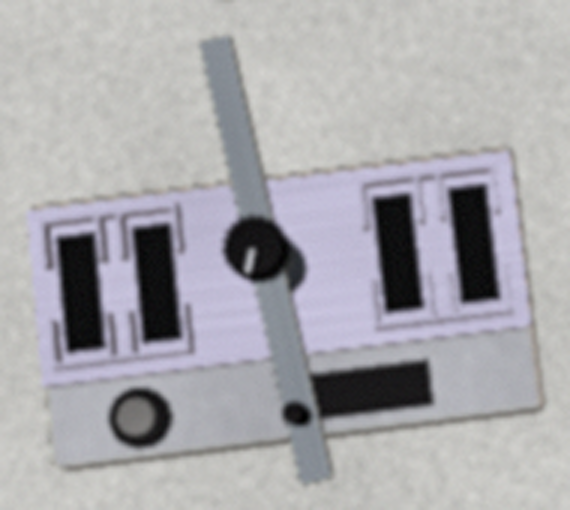

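```bash
cat > mix.py <<'E'
from h import *
def run():
  for n in('top','scene'):
    c=cam(n);P=cloud(c);z=P[...,2];ok=(c['z_map']>0)&(P[...,0]>.3)&(P[...,0]<.8)&(P[...,1]>0)&(P[...,1]<.45)
    b=(c['frame'].max(-1)<60)
    for nm,m in(('plat',ok&(abs(z-.05)<.005)),('knob',ok&(abs(z-.149)<.012)),('pin',ok&(abs(z-.137)<.02)),('butt',ok&(abs(z-.062)<.004)),('bar',ok&(abs(z-.103)<.008))):
        k,l,st,ce=cv2.connectedComponentsWithStats(m.astype('uint8'))
        for i in range(1,k):
            if st[i,4]<12 : continue
            Q=P[l==i];r=cv2.minAreaRect((Q[:,:2]*1000).astype('float32'))
            print(n,nm,st[i,4],ce[i].round(1),(np.median(Q,0)*1000).round(1),'hi',(Q[:,2].max()*1e3).round(),[np.round(x,1) for x in r])
if __name__=='__main__': run()
E
python3 mix.py
```

```text
top plat 34 [206.6 120.6] [785.5 262.6  49.7] hi 55.0 [array([787.9, 265.4]), array([ 7.3, 40.8]), np.float64(19.6)]
top plat 3868 [263.7 213.8] [570.7 128.   50.8] hi 55.0 [array([569.8, 129.2]), array([137.9, 188.3]), np.float64(7.3)]
top plat 3423 [177.8 225.7] [538.1 319.   50.9] hi 55.0 [array([541.4, 319. ]), array([141. , 174.2]), np.float64(8.3)]
top plat 160 [177.3 268.6] [442.1 314.6  52.1] hi 55.0 [array([442. , 320.4]), array([45.1, 44.1]), np.float64(64.4)]
top knob 349 [214.7 211.9] [555.5 219.1 149.4] hi 158.0 [array([556.3, 220.3]), array([42.7, 43.1]), np.float64(43.6)]
top knob 46 [227.5 267. ] [440.3 189.  145.8] hi 150.0 [array([440.4, 189.3]), array([14.9, 12.6]), np.float64(86.9)]
top pin 380 [215.3 212.4] [554.9 218.1 149.2] hi 157.0 [array([556. , 219.6]), array([42.9, 43.4]), np.float64(38.3)]
top pin 60 [228.4 267.3] [440.3 187.7 145.1] hi 150.0 [array([440.3, 189.2]), array([14.3, 15.6]), np.float64(3.3)]
top butt 26 [205.9 119. ] [785.2 263.   62.9] hi 66.0 [array([787.6, 263.6]), array([ 6.9, 36. ]), np.float64(23.1)]
top butt 70 [278.8 188.5] [629.3  93.
[... 3529 characters left out ...]
07.8] [589.5 296.   62.4] hi 66.0 [array([587.8, 296.4]), array([38.8, 19.3]), np.float64(32.6)]
scene butt 134 [407.8 217.4] [563.3 213.   60.6] hi 66.0 [array([558.6, 217.9]), array([42.6, 40.2]), np.float64(37.9)]
scene butt 244 [359.  235.3] [531.1  92.1  62.7] hi 66.0 [array([534.8,  95.1]), array([ 40.8, 108.9]), np.float64(6.6)]
scene butt 240 [388.6 256.3] [621.   99.6  63.3] hi 66.0 [array([612.3, 105.6]), array([ 39.6, 106.8]), np.float64(8.3)]
scene bar 1360 [415.4 206. ] [581.7 220.2 106.4] hi 111.0 [array([557.8, 217. ]), array([335.9,  34.9]), np.float64(14.8)]
scene bar 54 [505.  258.9] [792.2 261.5 101.9] hi 111.0 [array([790.4, 266.9]), array([10.1, 38.1]), np.float64(26.2)]
```

```bash
cat > go.py <<'E'
import sys
from h import *
from scipy.spatial.transform import Rotation as Ro
def go(x,y,z,ang=None):
    o=bot.get_obs();q=o['tool_rot'];R=Ro.from_quat([q[1],q[2],q[3],q[0]]).as_matrix()
    a=np.degrees(np.arctan2(R[1,0],R[0,0]))
    d=R.T@(np.array([x,y,z])-o['eef_pos'])*1000
    s=0 if ang is None else ((a-ang+180)%360-180)
    print('shift',d.round(1),'spin',round(s,1),'| now',o['eef_pos'].round(4),'ang',round(a,1),'tilt',round(np.degrees(np.arccos(-R[2,2])),2),'q7',o['q'][6].round(2),'F',o['contact_force'].round(1),'w',round(o['gripper_width'],3),'t',round(o['t'],1))
if __name__=='__main__': go(*map(float,sys.argv[1:]))
E
python3 go.py .5835 -.1285 .25 18.8
```

```text
shift [-573.2  588.8    3.3] spin 49.0 | now [0.2552 0.6248 0.2531] ang 67.8 tilt 0.02 q7 -0.08 F [-0.6 -1.  -0.4] w 0.998 t 0.3
```

>>> step_arm --pt "-573 589 0 49 0" --pt "-573 589 0 49 0" --pt "-573 589 0 49 0" --pt "-573 589 0 49 0" --pt "-573 589 0 49 0" --pt "-573 589 0 49 0" --pt "-573 589 0 49 0" --pt "-573 589 0 49 0" --pt "-573 589 0 49 0" --pt "-573 589 0 49 0" --pt "-573 589 0 49 0" --pt "-573 589 0 49 0" --pt "-573 589 0 49 0" --pt "-573 589 0 49 0" --pt "-573 589 0 49 0" --pt "-573 589 0 49 0" --pt "-573 589 0 49 0" --pt "-573 589 0 49 0" --pt "-573 589 0 49 0" --pt "-573 589 0 49 0"

```text
t: 2.02
eef_pos: [0.5845, -0.1323, 0.2536]
tool_rot: [0.001, 0.987, 0.162, 0.0]
contact_force: [0.7, 0.2, 0.9]
gripper_width: 0.999
```

```bash
python3 go.py .5835 -.1285 .25 18.8
```

```text
shift [ 0.3 -3.9  3.6] spin -0.2 | now [ 0.5845 -0.1323  0.2536] ang 18.6 tilt 0.1 q7 0.66 F [0.7 0.2 0.9] w 0.999 t 2.0
```

```bash
cat > fb.py <<'E'
from h import *
for n in('top','scene'):
    c=cam(n);save(c,f"pics/{n}_{bot.get_obs()['t']:.1f}.png");P=cloud(c)
    m=((P[...,2]>.02)&(P[...,2]<.05)&(c['z_map']>0)&(P[...,1]<.03)&(P[...,1]>-.4)&(P[...,0]>.2)&(P[...,0]<.75)).astype('uint8')
    k,l,st,ce=cv2.connectedComponentsWithStats(m)
    for i in range(1,k):
        if st[i,4]<100: continue
        Q=P[l==i]; Q=Q[Q[:,2]>.026]; rgb=np.median(c['frame'][l==i],0)
        r=cv2.minAreaRect((Q[:,:2]*1000).astype('float32'));b=r[1];ang=r[2]+(90 if b[1]>b[0] else 0)
        print(n,ce[i].round(),np.round(r[0],1),np.round(b,1),'axis',round(ang,1),rgb)
E
python3 fb.py; python3 go.py .5835 -.1285 .10 18.8
```

```text
top [468. 144.] [ 742.7 -347.2] [14.5 73.6] axis 90.5 [145.5  60.    6. ]
top [338. 158.] [700.4 -41.3] [56.8 34.8] axis 81.5 [ 97. 100.  99.]
top [307. 251.] [500.1  24.6] [94.4  9.3] axis 0.9 [115. 112. 111.]
top [443. 306.] [ 368.1 -285.3] [33.  99.1] axis 152.6 [ 24. 107.  39.]
scene [214. 237.] [ 308.8 -151.6] [ 35.5 101.3] axis 124.8 [144.  19.  16.]
scene [331. 254.] [521.1  28.6] [72.8 10. ] axis 7.7 [83.  80.5 77. ]
scene [254. 266.] [ 434.5 -120.5] [99.4 38. ] axis 62.7 [106. 101.  94.]
scene [175. 284.] [ 368.4 -285.9] [ 33.8 102.2] axis 152.6 [ 28. 104.  44.]
scene [292. 314.] [ 583.2 -128.9] [ 33.6 100.9] axis 109.0 [107.5 105.   98.5]
scene [360. 311.] [673.1 -24.5] [53.3 22.5] axis 43.7 [104. 107. 107.]
scene [232. 324.] [ 530.3 -243.4] [42.1 21.8] axis 70.9 [77. 73. 67.]
scene [358. 331.] [703.2 -54. ] [60.7 24.2] axis 48.4 [125. 128. 131.]
scene [282. 406.] [ 737.2 -281.1] [ 28.1 206.9] axis 91.0 [157.  80.  18.]
shift [  1.1  -7.1 153.7] spin -0.5 | now [ 0.5845 -0.135   0.2537] ang 18.3 tilt 0.24 q7 0.66 F [-0.  -0.9  0.5] w 0.998 t 2.1
```

>>> step_arm --pt "0 0 30 0 0" --pt "0 0 60 0 0" --pt "0 0 90 0 0" --pt "0 0 120 0 0" --pt "0 0 150 0 0" --pt "0 0 150 0 0" --pt "0 0 150 0 0" --pt "0 0 150 0 0"

```text
t: 2.78
eef_pos: [0.5848, -0.1283, 0.1048]
tool_rot: [0.0, 0.987, 0.163, 0.001]
contact_force: [1.0, 0.3, 0.5]
gripper_width: 1.0
```

```bash
python3 go.py .5835 -.1287 .03 18.9
```

```text
shift [-1.4 -0.1 74.8] spin -0.1 | now [ 0.5848 -0.1283  0.1048] ang 18.8 tilt 0.1 q7 0.76 F [1.  0.3 0.5] w 1.0 t 2.8
```

>>> step_arm --pt "-1 0 20 0 0" --pt "-1 0 40 0 0" --pt "-1 0 55 0 0" --pt "-1 0 65 0 0" --pt "-1 0 72 0 0" --pt "-1 0 75 0 0" --pt "-1 0 75 0 0.3" --pt "-1 0 75 0 0.6" --pt "-1 0 75 0 1" --pt "-1 0 75 0 1" --pt "-1 0 75 0 1" --pt "-1 0 75 0 1" --pt "-1 0 75 0 1" --pt "-1 0 75 0 1" --newtons 50

```text
t: 3.95
eef_pos: [0.5834, -0.1288, 0.0291]
tool_rot: [0.0, 0.987, 0.163, 0.001]
contact_force: [-1.3, -0.5, 7.1]
gripper_width: 0.369
```

```bash
python3 go.py .5835 -.1287 .20 18.9
```

```text
shift [   0.3    0.  -170.9] spin -0.1 | now [ 0.5834 -0.1288  0.0291] ang 18.8 tilt 0.07 q7 0.81 F [-1.3 -0.5  7.1] w 0.369 t 4.0
```

>>> step_arm --pt "0 0 -20 0 1" --pt "0 0 -45 0 1" --pt "0 0 -80 0 1" --pt "0 0 -120 0 1" --pt "0 0 -150 0 1" --pt "0 0 -170 0 1" --pt "0 0 -170 0 1" --pt "0 0 -170 0 1"

```text
t: 4.62
eef_pos: [0.5833, -0.1286, 0.1991]
tool_rot: [0.0, 0.987, 0.163, 0.001]
contact_force: [-0.3, 0.1, -1.6]
gripper_width: 0.365
```

```bash
python3 go.py .5776 .0707 .20 97.8; python3 fb.py
```

```text
shift [  58.8 -190.5   -0.8] spin -79.0 | now [ 0.5833 -0.1286  0.1991] ang 18.8 tilt 0.12 q7 0.69 F [-0.3  0.1 -1.6] w 0.365 t 4.6
top [463. 144.] [ 744.7 -337. ] [17.1 92.1] axis 95.7 [148.  62.   6.]
top [338. 158.] [700.2 -41. ] [56.3 33.1] axis 82.6 [ 98. 101. 100.]
top [308. 252.] [496.   24.6] [86.1  9.2] axis 0.9 [116.  113.5 112. ]
top [443. 306.] [ 368.5 -285. ] [33.8 99.9] axis 153.7 [ 25. 108.  39.]
top [398. 323.] [ 326.1 -180.6] [22.8 31.6] axis 130.7 [147.  143.5 135.5]
scene [214. 237.] [ 308.8 -151.6] [ 33.9 102.4] axis 124.9 [144.  18.  16.]
scene [327. 249.] [502.   26.7] [98.  12.4] axis 5.6 [95.5 92.5 90.5]
scene [253. 266.] [ 434.3 -123.1] [94. 39.] axis 64.4 [97.  89.  81.5]
scene [175. 284.] [ 368.8 -286.5] [ 32.7 103.3] axis 152.7 [ 27. 103.  43.]
scene [360. 311.] [671.9 -24.9] [54.8 23.2] axis 45.5 [103. 107. 106.]
scene [232. 324.] [ 529.  -243.3] [42.3 23.5] axis 68.3 [76.  72.5 66. ]
scene [358. 332.] [701.6 -53.3] [60.6 26.6] axis 44.9 [124. 127. 130.]
scene [282. 406.] [ 740.  -281.2] [ 28.5 206.7] axis 92.8 [157.  80.  18.]
```

>>> step_arm --pt "5 -17 0 -7 1" --pt "10 -34 0 -14 1" --pt "15 -51 0 -21 1" --pt "20 -68 0 -28 1" --pt "26 -85 0 -35 1" --pt "31 -102 0 -42 1" --pt "37 -119 0 -49 1" --pt "42 -136 0 -56 1" --pt "47 -153 0 -63 1" --pt "52 -170 0 -70 1" --pt "57 -185 0 -76 1" --pt "59 -191 0 -79 1" --pt "59 -191 0 -79 1" --pt "59 -191 0 -79 1" --pt "59 -191 0 -79 1" --pt "59 -191 0 -79 1"

```text
t: 6.05
eef_pos: [0.577, 0.0699, 0.1977]
tool_rot: [-0.0, 0.659, 0.753, -0.001]
contact_force: [-0.4, 0.3, -1.2]
gripper_width: 0.366
```

```bash
python3 go.py .5776 .0707 .081 97.8
python3 - <<'E'
from h import *
c=cam('scene');im=c['frame'][120:320,270:520];cv2.imwrite('pics/s1.png',cv2.cvtColor(cv2.resize(np.clip(im*1.5,0,255).astype('uint8'),None,fx=3,fy=3),cv2.COLOR_RGB2BGR))
E
```

```text
shift [  0.8   0.8 116.7] spin -0.2 | now [0.577  0.0699 0.1977] ang 97.6 tilt 0.07 q7 1.55 F [-0.4  0.3 -1.2] w 0.366 t 6.0
```

View pics/s1.png

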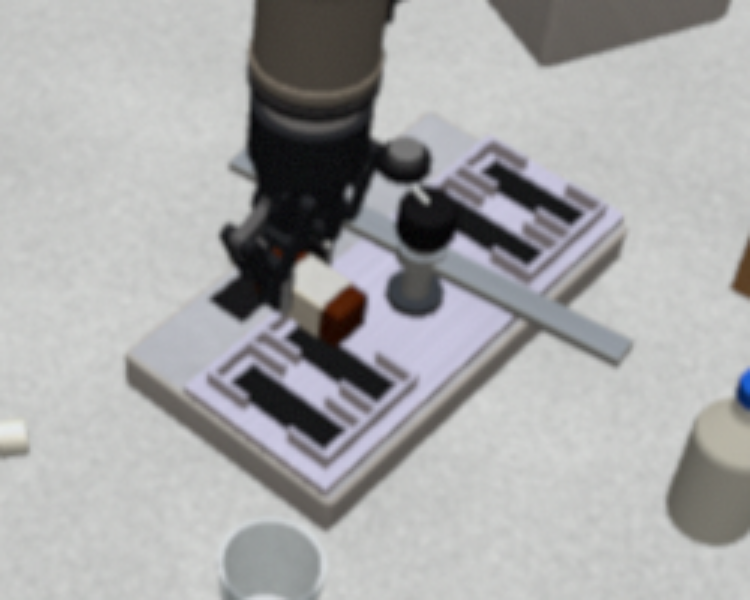

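>>> step_arm --pt "1 1 20 0 1" --pt "1 1 40 0 1" --pt "1 1 60 0 1" --pt "1 1 75 0 1" --pt "1 1 85 0 1" --pt "1 1 92 0 1" --pt "1 1 97 0 1" --pt "1 1 101 0 1" --pt "1 1 105 0 1" --pt "1 1 109 0 1" --pt "1 1 113 0 1" --pt "1 1 116 0 1" --pt "1 1 116 0 1" --pt "1 1 116 0 1"

```text
t: 7.27
eef_pos: [0.5781, 0.0723, 0.0822]
tool_rot: [-0.0, 0.658, 0.753, -0.0]
contact_force: [-0.9, 1.2, -0.3]
gripper_width: 0.367
```

```bash
python3 go.py .5776 .0707 .079 97.8
```

```text
shift [-1.6 -0.7  3.2] spin -0.0 | now [0.5781 0.0723 0.0822] ang 97.8 tilt 0.01 q7 1.58 F [-0.9  1.2 -0.3] w 0.367 t 7.3
```

>>> step_arm --pt "-1 0 1 0 1" --pt "-1 -1 2 0 1" --pt "-1 -1 3 0 1" --pt "-1 -1 3 0 1" --pt "-1 -1 3 0 1"

```text
t: 7.68
eef_pos: [0.5772, 0.0712, 0.0793]
tool_rot: [-0.0, 0.658, 0.753, 0.0]
contact_force: [0.3, 0.3, -1.1]
gripper_width: 0.363
```

>>> step_arm --pt "0 0 0 0 0.5" --pt "0 0 0 0 0.4" --pt "0 0 0 0 0.3" --pt "0 0 0 0 0.3" --pt "0 0 0 0 0.3" --pt "0 0 -10 0 0.3" --pt "0 0 -30 0 0.3" --pt "0 0 -60 0 0.2" --pt "0 0 -95 0 0" --pt "0 0 -130 0 0" --pt "0 0 -160 0 0" --pt "0 0 -160 0 0" --pt "0 0 -160 0 0"

```text
t: 8.77
eef_pos: [0.5784, 0.0713, 0.2422]
tool_rot: [0.001, 0.658, 0.753, 0.002]
contact_force: [-0.7, -0.3, 0.0]
gripper_width: 1.006
```

```bash
python3 go.py .435 -.1203 .20 -28; python3 fb.py;  python3 - <<'E'
from h import *
c=cam('scene');im=c['frame'][120:320,270:520];cv2.imwrite('pics/s2.png',cv2.cvtColor(cv2.resize(np.clip(im*1.5,0,255).astype('uint8'),None,fx=3,fy=3),cv2.COLOR_RGB2BGR))
E
```

```text
shift [-170.5 -168.2   41.2] spin 125.8 | now [0.5784 0.0713 0.2422] ang 97.8 tilt 0.29 q7 1.54 F [-0.7 -0.3  0. ] w 1.006 t 8.8
top [434. 145.] [ 735.8 -280.1] [ 29.6 204.8] axis 90.4 [153.  65.   6.]
top [338. 157.] [700.6 -41.2] [56.6 33.8] axis 81.7 [96. 99. 98.]
top [372. 275.] [ 435.2 -120.2] [99.7 33.1] axis 62.7 [123.  120.  112.5]
top [443. 306.] [ 368.2 -285. ] [33.2 99.8] axis 153.1 [ 24. 106.  38.]
top [384. 332.] [ 307.6 -151.3] [32.7 99.3] axis 123.7 [156.  19.  17.]
scene [214. 237.] [ 308. -152.] [ 34.4 100.7] axis 123.6 [139.  17.  15.]
scene [325. 249.] [504.4  23.7] [99.2 13.4] axis 1.5 [88. 85. 84.]
scene [254. 266.] [ 436.1 -121.4] [99.3 37.5] axis 59.7 [101.  97.  91.]
scene [175. 284.] [ 368.1 -285.8] [ 33.2 102.5] axis 153.0 [ 26. 100.  42.]
scene [360. 311.] [673.8 -24.3] [53.  21.6] axis 41.0 [100. 103. 103.]
scene [232. 324.] [ 530.1 -242.6] [42.5 20.8] axis 74.1 [75.  71.  64.5]
scene [358. 331.] [701.4 -53. ] [60.8 26.8] axis 45.6 [120. 123. 126.]
scene [282. 406.] [ 737.  -281.4] [ 28.  206.3] axis 90.9 [152.  77.  17.]
```

View pics/s2.png

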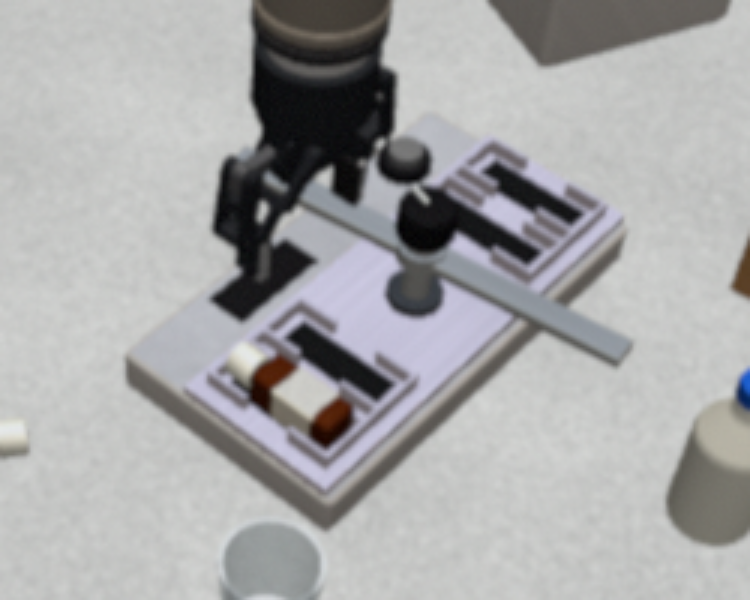

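>>> step_arm --pt "-170 -168 0 125 0" --pt "-170 -168 0 125 0" --pt "-170 -168 0 125 0" --pt "-170 -168 0 125 0" --pt "-170 -168 0 125 0" --pt "-170 -168 0 125 0" --pt "-170 -168 0 125 0" --pt "-170 -168 0 125 0" --pt "-170 -168 0 125 0" --pt "-170 -168 0 125 0" --pt "-170 -168 10 125 0" --pt "-170 -168 20 125 0" --pt "-170 -168 40 125 0" --pt "-170 -168 60 125 0" --pt "-170 -168 80 125 0" --pt "-170 -168 100 125 0" --pt "-170 -168 110 125 0" --pt "-170 -168 120 125 0" --pt "-170 -168 120 125 0" --pt "-170 -168 120 125 0"

```text
t: 10.58
eef_pos: [0.4327, -0.1199, 0.1184]
tool_rot: [0.001, 0.972, -0.234, -0.001]
contact_force: [1.4, -0.3, -0.4]
gripper_width: 1.005
```

```bash
python3 fb.py|grep -v top; python3 go.py .435 -.1203 .03 -27.5
```

```text
scene [214. 237.] [ 308.7 -151.1] [ 35.2 102.2] axis 122.8 [137.  17.  14.]
scene [326. 249.] [505.1  23.4] [104.3  13.7] axis 0.7 [88. 85. 83.]
scene [254. 266.] [ 435.  -120.8] [99.3 38. ] axis 62.5 [99.  94.5 88. ]
scene [175. 284.] [ 368.2 -285.2] [ 33.3 102.8] axis 153.9 [26. 99. 41.]
scene [360. 311.] [672.1 -25. ] [54.9 20.6] axis 44.8 [ 99. 102. 102.]
scene [232. 324.] [ 529.6 -243.2] [42.3 22.7] axis 69.8 [74.  69.5 63. ]
scene [358. 332.] [701.6 -53.9] [60.5 26.5] axis 43.4 [119. 122. 124.]
scene [282. 406.] [ 738.5 -282.2] [ 28.1 204.3] axis 91.9 [150.  76.  16.]
shift [ 1.2 -0.3 89.4] spin 0.4 | now [ 0.4338 -0.12    0.1194] ang -27.1 tilt 0.02 q7 -0.04 F [ 0.5 -0.  -0.3] w 1.0 t 10.7
```

>>> step_arm --pt "1 0 20 0 0" --pt "1 0 40 0 0" --pt "1 0 60 0 0" --pt "1 0 75 0 0" --pt "1 0 84 0 0" --pt "1 0 89 0 0" --pt "1 0 89 0 0.3" --pt "1 0 89 0 0.6" --pt "1 0 89 0 1" --pt "1 0 89 0 1" --pt "1 0 89 0 1" --pt "1 0 89 0 1" --pt "1 0 89 0 1" --pt "1 0 89 0 1" --newtons 50

```text
t: 11.85
eef_pos: [0.4353, -0.1204, 0.0312]
tool_rot: [-0.0, 0.972, -0.235, 0.001]
contact_force: [-0.9, 0.8, 7.8]
gripper_width: 0.362
```

>>> step_arm --pt "0 0 -20 0 1" --pt "0 0 -45 0 1" --pt "0 0 -80 0 1" --pt "0 0 -120 0 1" --pt "0 0 -160 0 1" --pt "0 0 -200 0 1" --pt "0 0 -230 0 1" --pt "0 0 -230 0 1" --pt "0 0 -230 0 1" --pt "0 0 -230 0 1"

```text
t: 12.68
eef_pos: [0.434, -0.1201, 0.2596]
tool_rot: [-0.0, 0.972, -0.235, -0.0]
contact_force: [-0.3, -0.0, -1.3]
gripper_width: 0.366
```

```bash
python3 go.py .5368 .3679 .26 -82.2;python3 fb.py|grep -v top
```

```text
shift [-1.316e+02 -4.810e+02 -1.000e-01] spin 55.0 | now [ 0.434  -0.1201  0.2596] ang -27.2 tilt 0.06 q7 -0.26 F [-0.3 -0.  -1.3] w 0.366 t 12.7
scene [214. 237.] [ 308.1 -150.7] [ 35.1 104.6] axis 123.7 [137.  17.  14.]
scene [326. 249.] [503.1  23. ] [97.6 14.2] axis 0.4 [87.  84.  81.5]
scene [175. 284.] [ 367.6 -285.2] [ 32.6 102.3] axis 153.4 [26. 99. 41.]
scene [360. 311.] [672.7 -25.5] [54.7 22.8] axis 44.7 [ 98. 102. 102.]
scene [232. 324.] [ 529.7 -243.1] [42.2 21.9] axis 70.4 [73. 69. 63.]
scene [358. 332.] [703.6 -53.8] [60.8 25.8] axis 49.5 [119. 121. 124.]
scene [282. 406.] [ 736.5 -281.1] [ 29.  206.8] axis 90.7 [149.  76.  16.]
```

>>> step_arm --pt "-8 -30 0 4 1" --pt "-16 -60 0 7 1" --pt "-25 -90 0 11 1" --pt "-33 -120 0 14 1" --pt "-41 -150 0 18 1" --pt "-50 -182 0 21 1" --pt "-59 -214 0 25 1" --pt "-67 -246 0 28 1" --pt "-76 -278 0 32 1" --pt "-85 -310 0 36 1" --pt "-94 -342 0 40 1" --pt "-103 -374 0 44 1" --pt "-112 -406 0 48 1" --pt "-120 -438 0 51 1" --pt "-126 -460 0 53 1" --pt "-130 -475 0 54 1" --pt "-132 -481 0 55 1" --pt "-132 -481 0 55 1" --pt "-132 -481 0 55 1" --pt "-132 -481 0 55 1"

```text
t: 14.45
eef_pos: [0.5375, 0.3656, 0.2598]
tool_rot: [0.001, 0.753, -0.658, 0.0]
contact_force: [0.4, -0.7, -0.5]
gripper_width: 0.364
```

```bash
python3 go.py .5368 .3679 .081 -82.2;  python3 - <<'E'
from h import *
c=cam('scene');im=c['frame'][60:260,320:570];cv2.imwrite('pics/s3.png',cv2.cvtColor(cv2.resize(np.clip(im*1.5,0,255).astype('uint8'),None,fx=3,fy=3),cv2.COLOR_RGB2BGR))
E
```

```text
shift [ -2.7   0.2 178.8] spin -0.1 | now [0.5375 0.3656 0.2598] ang -82.3 tilt 0.09 q7 -1.91 F [ 0.4 -0.7 -0.5] w 0.364 t 14.4
```

View pics/s3.png

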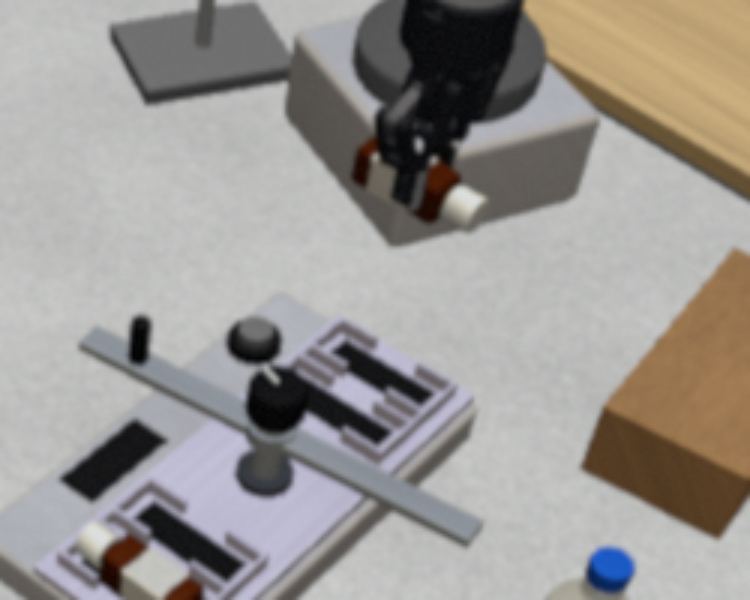

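>>> step_arm --pt "0 0 25 0 1" --pt "0 0 55 0 1" --pt "0 0 85 0 1" --pt "0 0 110 0 1" --pt "0 0 125 0 1" --pt "0 0 135 0 1" --pt "0 0 142 0 1" --pt "0 0 145 0 1" --pt "0 0 145 0 1" --pt "0 0 145 0 1"

```text
t: 15.33
eef_pos: [0.538, 0.3678, 0.1163]
tool_rot: [-0.001, 0.753, -0.658, 0.0]
contact_force: [0.1, -0.2, -0.5]
gripper_width: 0.362
```

```bash
python3 go.py .5368 .3679 .081 -82.2
```

```text
shift [-0.2  1.2 35.3] spin -0.0 | now [0.538  0.3678 0.1163] ang -82.2 tilt 0.09 q7 -1.84 F [ 0.1 -0.2 -0.5] w 0.362 t 15.3
```

>>> step_arm --pt "0 0.5 6 0 1" --pt "0 1 12 0 1" --pt "0 1 18 0 1" --pt "0 1 23 0 1" --pt "0 1 28 0 1" --pt "0 1 31 0 1" --pt "0 1 34 0 1" --pt "0 1 35 0 1" --pt "0 1 35 0 1" --pt "0 1 35 0 1"

```text
t: 16.17
eef_pos: [0.5362, 0.3674, 0.0813]
tool_rot: [0.0, 0.753, -0.658, -0.0]
contact_force: [-4.3, -2.2, 9.5]
gripper_width: 0.361
```

```bash
python3 go.py .5368 .3679 .081 -82.2
```

```text
shift [-0.4 -0.7  0.3] spin -0.0 | now [0.5362 0.3674 0.0813] ang -82.2 tilt 0.05 q7 -1.83 F [-4.3 -2.2  9.5] w 0.361 t 16.2
```

>>> step_arm --pt "0 0 0 0 0.5" --pt "0 0 0 0 0.4" --pt "0 0 0 0 0.3" --pt "0 0 0 0 0.3" --pt "0 0 0 0 0.3" --pt "0 0 -10 0 0.3" --pt "0 0 -30 0 0.3" --pt "0 0 -60 0 0.2" --pt "0 0 -95 0 0.2" --pt "0 0 -130 0 0.2" --pt "0 0 -170 0 0.2" --pt "0 0 -170 0 0.2" --pt "0 0 -170 0 0.2"

```text
t: 17.25
eef_pos: [0.5379, 0.3682, 0.254]
tool_rot: [-0.003, 0.753, -0.658, 0.0]
contact_force: [-0.4, -0.8, 0.5]
gripper_width: 0.8
```

```bash
python3 go.py .5368 .3679 .081 -82.2;  python3 - <<'E'
from h import *
c=cam('scene');im=c['frame'][120:320,270:520];cv2.imwrite('pics/s4.png',cv2.cvtColor(cv2.resize(np.clip(im*1.5,0,255).astype('uint8'),None,fx=3,fy=3),cv2.COLOR_RGB2BGR))
P=cloud(c)
for v in range(150,300,1):
  pass
m=(abs(P[...,2]-.082)<.004)&(P[...,0]>.4)&(P[...,0]<.65)&(P[...,1]>0)&(P[...,1]<.45)
k,l,st,ce=cv2.connectedComponentsWithStats(m.astype('uint8'))
for i in range(1,k):
    if st[i,4]>30:
        r=cv2.minAreaRect((P[l==i][:,:2]*1000).astype('float32'));print(st[i,4],ce[i],r)
E
```

```text
shift [  0.7   2.  173. ] spin -0.0 | now [0.5379 0.3682 0.254 ] ang -82.2 tilt 0.36 q7 -1.91 F [-0.4 -0.8  0.5] w 0.8 t 17.2
320 [446.128125 175.521875] ((534.9503173828125, 365.4617004394531), (101.4171142578125, 37.48945236206055), 5.99417781829834)
451 [367.67405765 248.61862528] ((577.8758544921875, 72.20285034179688), (101.5575942993164, 34.70965576171875), 5.53209924697876)
```

View pics/s4.png

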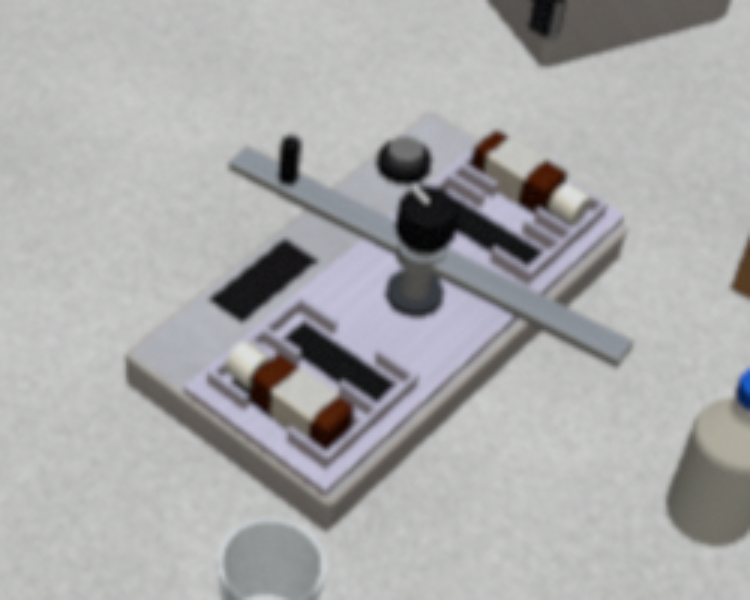

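```bash
python3 go.py .4408 .1892 .2 -75.5
```

```text
shift [164.  119.1  51.2] spin -6.7 | now [0.5366 0.3677 0.2516] ang -82.2 tilt 0.13 q7 -1.91 F [ 0.2 -0.5 -0.5] w 0.799 t 17.3
```

>>> step_arm --pt "25 18 0 0 0.6" --pt "50 36 0 -1 0.6" --pt "75 54 5 -2 0.6" --pt "100 72 10 -3 0.6" --pt "125 90 20 -5 0.6" --pt "145 105 30 -6 0.6" --pt "158 115 40 -7 0.6" --pt "164 119 45 -7 0.6" --pt "164 119 45 -7 0.6" --pt "164 119 45 -7 0.6" --pt "164 119 45 -7 0.6"

```text
t: 18.22
eef_pos: [0.4415, 0.1903, 0.2056]
tool_rot: [-0.0, 0.792, -0.61, 0.0]
contact_force: [0.1, 0.4, 0.7]
gripper_width: 0.401
```

```bash
python3 go.py .4408 .1892 .14 -75.5
python3 - <<'E'
from h import *
c=cam('scene');im=c['frame'][80:280,270:520];cv2.imwrite('pics/s5.png',cv2.cvtColor(cv2.resize(np.clip(im*1.5,0,255).astype('uint8'),None,fx=3,fy=3),cv2.COLOR_RGB2BGR))
E
```

```text
shift [ 0.9  1.  65.6] spin 0.3 | now [0.4415 0.1903 0.2056] ang -75.2 tilt 0.06 q7 -1.68 F [0.1 0.4 0.7] w 0.401 t 18.2
```

View pics/s5.png

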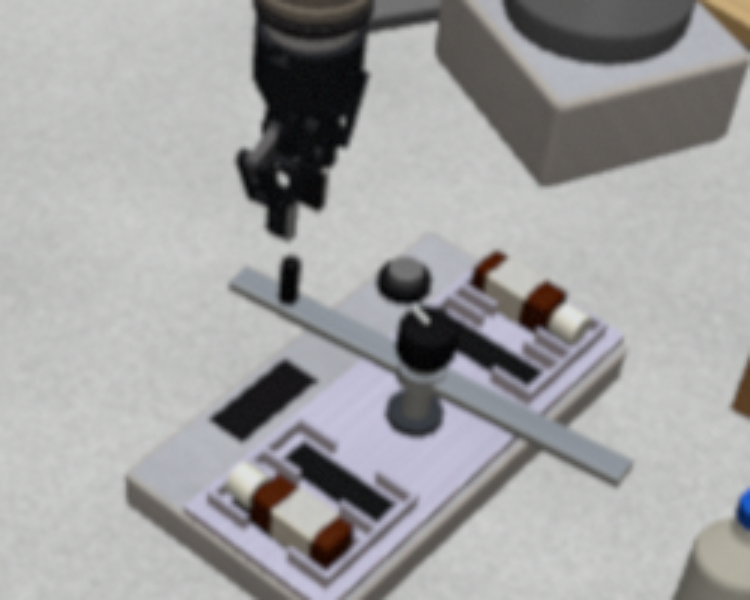

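>>> step_arm --pt "1 1 15 0 0.6" --pt "1 1 30 0 0.6" --pt "1 1 45 0 0.6" --pt "1 1 56 0 0.6" --pt "1 1 63 0 0.6" --pt "1 1 66 0 0.6" --pt "1 1 66 0 0.7" --pt "1 1 66 0 0.73" --pt "1 1 66 0 0.73" --pt "1 1 66 0 0.73" --newtons 20

```text
t: 19.1
eef_pos: [0.4403, 0.188, 0.1399]
tool_rot: [-0.001, 0.792, -0.61, 0.0]
contact_force: [-0.3, 0.4, -0.6]
gripper_width: 0.269
```

```bash
cat > arc.py <<'E'
import sys
from h import *
from scipy.spatial.transform import Rotation as Ro
# arc about C by rows; print rounded shifts
C=np.array([.557,.2192]);o=bot.get_obs();q=o['tool_rot'];R=Ro.from_quat([q[1],q[2],q[3],q[0]]).as_matrix()
p0=o['eef_pos'][:2]-C;print('now rad',np.linalg.norm(p0)*1e3,'deg',np.degrees(np.arctan2(p0[1],p0[0]))%360,'w',o['gripper_width'],o['contact_force'].round(1),o['eef_pos'])
a0=np.arctan2(p0[1],p0[0])%(2*np.pi)
for d in map(float,sys.argv[1:]):
    a=a0+np.radians(d);X=np.r_[C+.12*np.array([np.cos(a),np.sin(a)]),o['eef_pos'][2]]
    print(d,(R.T@(X-o['eef_pos'])*1e3).round(0)[:2])
E
python3 arc.py 5 10 15 20 25 30 35 40
```

```text
now rad 120.78485128175828 deg 194.97564710062073 w 0.2685589907397418 [-0.3  0.4 -0.6] [0.44031752 0.18798817 0.13990021]
5.0 [10. -1.]
10.0 [21. -3.]
15.0 [31. -5.]
20.0 [41. -8.]
25.0 [ 51. -12.]
30.0 [ 60. -17.]
35.0 [ 69. -23.]
40.0 [ 77. -29.]
```

>>> step_arm --pt "5 0 0 -2 0.73" --pt "10 -1 0 -5 0.73" --pt "15 -2 0 -7 0.73" --pt "21 -3 0 -10 0.73" --pt "26 -4 0 -12 0.73" --pt "31 -5 0 -15 0.73" --pt "36 -7 0 -17 0.73" --pt "41 -8 0 -20 0.73" --pt "46 -10 0 -22 0.73" --pt "51 -12 0 -25 0.73" --pt "56 -15 0 -27 0.73" --pt "60 -17 0 -30 0.73" --pt "65 -20 0 -32 0.73" --pt "69 -23 0 -35 0.73" --pt "73 -26 0 -37 0.73" --pt "77 -29 0 -40 0.73" --pt "77 -29 0 -40 0.73"

```text
t: 20.52
eef_pos: [0.4883, 0.1203, 0.1398]
tool_rot: [-0.0, 0.953, -0.302, 0.0]
contact_force: [-0.8, 0.2, -0.2]
gripper_width: 0.266
```

```bash
python3 arc.py 5 10 15 20 25 30 35 40 45 48;python3 mix.py | grep bar
```

```text
now rad 120.43872010126483 deg 235.22397024750754 w 0.2657528945431442 [-0.8  0.2 -0.2] [0.48830537 0.12027309 0.13980318]
5.0 [10. -1.]
10.0 [21. -2.]
15.0 [31. -5.]
20.0 [41. -8.]
25.0 [ 51. -12.]
30.0 [ 60. -17.]
35.0 [ 69. -23.]
40.0 [ 77. -29.]
45.0 [ 85. -36.]
48.0 [ 89. -41.]
top bar 137 [197.3 110.9] [791.2 274.4 102.2] hi 111.0 [array([791.2, 275.5]), array([17.5, 57.2]), np.float64(0.2)]
top bar 642 [182.  187.5] [616.7 301.4 105.9] hi 111.0 [array([615.2, 299.3]), array([139.1,  24. ]), np.float64(53.4)]
top bar 71 [276.8 258.9] [462.1  90.1 105.7] hi 111.0 [array([461.6,  89.9]), array([16.3, 26.2]), np.float64(72.7)]
scene bar 1343 [412.3 203.2] [570.4 216.5 106.4] hi 111.0 [array([559.3, 218.3]), array([335.8,  35. ]), np.float64(53.1)]
scene bar 56 [505.3 258.7] [792.6 262.4 102. ] hi 111.0 [array([790.3, 266.6]), array([10.8, 36.1]), np.float64(26.2)]
```

>>> step_arm --pt "5 0 0 -2 0.73" --pt "10 -1 0 -5 0.73" --pt "15 -2 0 -7 0.73" --pt "21 -2 0 -10 0.73" --pt "26 -4 0 -12 0.73" --pt "31 -5 0 -15 0.73" --pt "36 -7 0 -17 0.73" --pt "41 -8 0 -20 0.73" --pt "46 -10 0 -22 0.73" --pt "51 -12 0 -25 0.73" --pt "56 -15 0 -27 0.73" --pt "60 -17 0 -30 0.73" --pt "65 -20 0 -32 0.73" --pt "69 -23 0 -35 0.73" --pt "73 -26 0 -37 0.73" --pt "77 -29 0 -40 0.73" --pt "81 -33 0 -42 0.73" --pt "82 -34 0 -43 0.73" --pt "83 -35 0 -43 0.73" --pt "83 -35 0 -43 0.73"

```text
t: 22.28
eef_pos: [0.5753, 0.1012, 0.1392]
tool_rot: [0.0, 0.998, 0.067, -0.0]
contact_force: [-0.7, -1.1, 0.2]
gripper_width: 0.27
```

```bash
python3 arc.py  2 4 ;python3 mix.py | grep bar
```

```text
now rad 119.36814821605546 deg 278.8228516572851 w 0.2702778838302805 [-0.7 -1.1  0.2] [0.57530868 0.1012443  0.13918971]
2.0 [4. 0.]
4.0 [8. 0.]
top bar 139 [197.3 111. ] [791.6 274.  102.2] hi 111.0 [array([790.8, 275.7]), array([17.3, 52.1]), np.float64(0.0)]
top bar 73 [291.2 207.3] [575.3  61.4 105.8] hi 111.0 [array([575.8,  61.3]), array([23.9, 15.1]), np.float64(7.3)]
top bar 720 [173.6 219.8] [544.4 316.5 105.8] hi 111.0 [array([545.5, 314.3]), array([ 25.1, 148.1]), np.float64(6.7)]
top bar 12 [223.2 220.9] [542.8 208.4 104.6] hi 108.0 [array([543.8, 208.5]), array([ 3.6, 19.9]), np.float64(41.9)]
scene bar 451 [438.7 180. ] [547.8 319.1 106.7] hi 111.0 [array([546.7, 313.9]), array([ 27. , 150.2]), np.float64(7.2)]
scene bar 70 [409.9 206.1] [569.4 208.3 106.9] hi 111.0 [array([564.1, 210.1]), array([37.6, 18.6]), np.float64(39.0)]
scene bar 17 [393.1 212.5] [556.9 166.9 106.5] hi 110.0 [array([556.9, 167.4]), array([ 5.8, 18.6]), np.float64(39.7)]
scene bar 236 [367.2 238.4] [577.2  74.7 106.4] hi 111.0 [array([574.2,  79.5]), array([26.5, 57. ]), np.float64(4.6)]
scene bar 54 [505.2 258.7] [792.4 261.5 102.4] hi 111.0 [array([791.2, 266.6]), array([11. , 35.4]), np.float64(16.6)]
```

Near the stop; push 2–4 mm more until the force rises.

>>> step_arm --pt "1 0 0 0 0.73" --pt "2 0 0 0 0.73" --pt "3 0 0 0 0.73" --pt "3 0 0 0 0.73" --pt "3 0 0 0 0.73"

```text
t: 22.8
eef_pos: [0.5782, 0.1016, 0.1391]
tool_rot: [0.0, 0.998, 0.068, -0.0]
contact_force: [-1.9, -1.1, 0.0]
gripper_width: 0.269
```

>>> step_arm --pt "1 0 0 0 0.73" --pt "2 0 0 0 0.73" --pt "2 0 0 0 0.73" --pt "2 0 0 0 0.73"

```text
t: 23.13
eef_pos: [0.5795, 0.1017, 0.1388]
tool_rot: [0.0, 0.998, 0.068, -0.001]
contact_force: [-5.6, -3.2, 1.0]
gripper_width: 0.27
```

```bash
python3 arc.py;python3 mix.py | grep bar|grep -v 791
```

```text
now rad 119.65124953678517 deg 280.8156757293981 w 0.26968269124308997 [-5.6 -3.2  1. ] [0.57945256 0.10167424 0.13883031]
top bar 79 [290.8 205.5] [580.1  61.7 105.7] hi 110.0 [array([579.6,  62.5]), array([24.7, 15.3]), np.float64(3.1)]
top bar 720 [174.  220.9] [542.  315.3 105.8] hi 111.0 [array([543.2, 313.9]), array([ 25.7, 147.1]), np.float64(8.5)]
scene bar 448 [438.  179.2] [545.1 321.  106.7] hi 111.0 [array([544.1, 311.9]), array([ 25.8, 151.3]), np.float64(8.3)]
scene bar 73 [410.3 206. ] [569.5 209.3 107.5] hi 111.0 [array([563.3, 212. ]), array([36.8, 21.6]), np.float64(41.0)]
scene bar 22 [395.  212.7] [560.3 169.8 106.7] hi 110.0 [array([559.1, 171.2]), array([ 4.7, 27.9]), np.float64(45.6)]
scene bar 236 [368.6 239.2] [580.5  75.7 106.5] hi 111.0 [array([577.5,  78.5]), array([26.4, 52.4]), np.float64(9.6)]
scene bar 56 [505.  259.1] [792.9 260.4 101.8] hi 111.0 [array([790.7, 266.3]), array([11.2, 37.6]), np.float64(17.8)]
```

>>> step_arm --pt "1 0 0 0 0.73" --pt "2 0 0 0 0.73" --pt "2 0 0 0 0.73"

```text
t: 23.48
eef_pos: [0.5805, 0.1017, 0.1385]
tool_rot: [0.0, 0.998, 0.068, -0.002]
contact_force: [-7.4, -3.4, 1.3]
gripper_width: 0.273
```

>>> step_arm --pt "-4 0 0 0 0.6" --pt "-6 0 0 0 0.6" --pt "-6 0 0 0 0.6" --pt "-6 0 -20 0 0.6" --pt "-6 0 -45 0 0.6" --pt "-6 0 -70 0 0.4" --pt "-6 0 -80 0 0" --pt "-6 0 -80 0 0" --pt "-6 0 -80 0 0"

```text
t: 24.23
eef_pos: [0.5769, 0.1018, 0.2193]
tool_rot: [-0.0, 0.998, 0.068, 0.001]
contact_force: [-0.3, -0.0, -1.5]
gripper_width: 0.943
```

```bash
python3 go.py .557 .2192 .2 162; python3 mix.py|grep -v plat|grep -v butt
python3 - <<'E'
from h import *
c=cam('scene');im=c['frame'][100:300,290:540];cv2.imwrite('pics/s6.png',cv2.cvtColor(cv2.resize(np.clip(im*1.5,0,255).astype('uint8'),None,fx=3,fy=3),cv2.COLOR_RGB2BGR))
E
```

```text
shift [  -3.8 -119.    19.4] spin -154.2 | now [0.5769 0.1018 0.2193] ang 7.8 tilt 0.08 q7 -0.07 F [-0.3 -0.  -1.5] w 0.943 t 24.2
top knob 286 [213. 212.] [555.3 222.2 149.9] hi 156.0 [array([555.4, 225. ]), array([42.8, 35.5]), np.float64(3.9)]
top pin 15 [195.9 105.5] [797.6 275.  117.7] hi 126.0 [array([797.4, 273.9]), array([ 4.7, 15.3]), np.float64(1.6)]
top pin 296 [213.1 212.3] [555.  222.2 149.7] hi 156.0 [array([555.4, 225. ]), array([42.8, 35.5]), np.float64(3.9)]
top bar 140 [197.2 110.7] [792.4 274.3 103.3] hi 111.0 [array([790.3, 277. ]), array([50.9, 18.6]), np.float64(90.0)]
top bar 79 [290.8 205.9] [578.4  61.6 105.6] hi 110.0 [array([578.6,  62. ]), array([23.4, 15.8]), np.float64(7.9)]
top bar 718 [173.6 220.6] [542.8 316.1 105.5] hi 111.0 [array([543.7, 314.3]), array([ 25.1, 147.5]), np.float64(8.1)]
scene knob 72 [419.2 191.3] [573.7 226.4 149.2] hi 155.0 [array([570. , 226.9]), array([15. , 38.4]), np.float64(31.5)]
scene knob 51 [376.9 220.3] [575.2 100.3 145.4] hi 151.0 [array([574.1,  99.9]), array([13.7, 15.4]), np.float64(74.4)]
scene pin 114 [417.8 194.8] [575.  221.5 143.1] hi 155.0 [array([569.8, 223.4]), array([18.9, 41.4]), np.float64(21.0)]
scene pin 100 [376.4 223.4] [576.7  97.4 138.1] hi 151.0 [array([574.1,  99.7]), array([14.5, 15.4]), np.float64(76.8)]
scene bar 452 [438.2 179.5] [546.1 320.3 106.9] hi 111.0 [array([545.9, 307.3]), array([ 27.2, 159.4]), np.float64(9.2)]
scene bar 613 [384.5 226. ] [573.6 129.1 106.6] hi 111.0 [array([569.3, 139.1]), array([ 31., 174.]), np.float64(5.7)]
scene bar 58 [505.3 258.7] [792.3 262.  102.5] hi 111.0 [array([790.1, 267.3]), array([10.9, 37.5]), np.float64(22.6)]
```

View pics/s6.png

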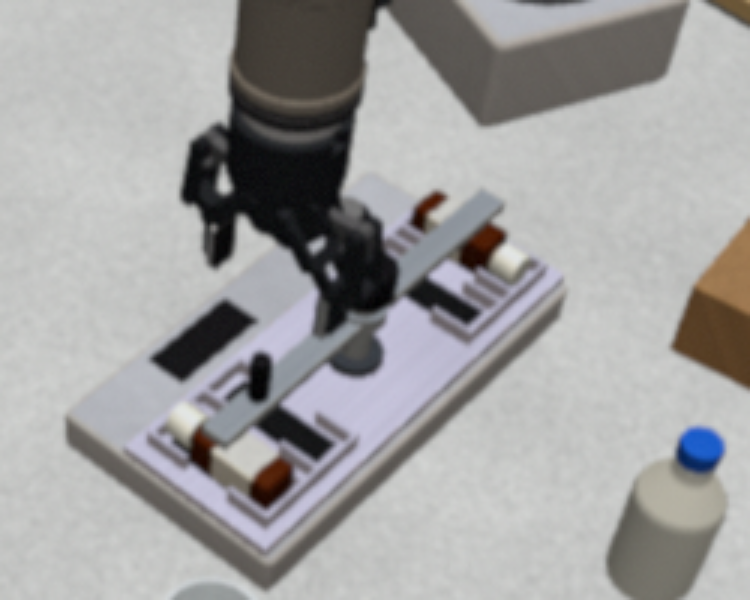

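>>> step_arm --pt "0 0 0 -7 0" --pt "0 -10 0 -14 0" --pt "0 -20 0 -21 0" --pt "-1 -30 0 -28 0" --pt "-1 -40 0 -35 0" --pt "-2 -50 0 -42 0" --pt "-2 -60 0 -49 0" --pt "-2 -70 0 -56 0" --pt "-3 -80 0 -63 0" --pt "-3 -90 0 -70 0" --pt "-3 -100 0 -77 0" --pt "-4 -108 0 -84 0" --pt "-4 -114 0 -91 0" --pt "-4 -119 0 -98 0" --pt "-4 -119 0 -105 0" --pt "-4 -119 0 -112 0" --pt "-4 -119 0 -119 0" --pt "-4 -119 0 -126 0" --pt "-4 -119 0 -133 0" --pt "-4 -119 0 -140 0"

```text
t: 26.05
eef_pos: [0.5559, 0.2187, 0.2178]
tool_rot: [-0.001, 0.275, 0.962, -0.001]
contact_force: [-0.0, -0.9, -0.5]
gripper_width: 0.998
```

>>> step_arm --pt "0 0 10 -7 0" --pt "0 0 20 -14 0" --pt "0 0 20 -14 0" --pt "0 0 20 -14 0"

```text
t: 26.38
eef_pos: [0.5558, 0.2184, 0.1978]
tool_rot: [-0.001, 0.16, 0.987, -0.001]
contact_force: [-0.1, 0.4, -0.2]
gripper_width: 0.999
```

```bash
python3 go.py .557 .2192 .142 162
```

```text
shift [-1.1  1.2 55.8] spin -0.4 | now [0.5558 0.2184 0.1978] ang 161.6 tilt 0.18 q7 2.17 F [-0.1  0.4 -0.2] w 0.999 t 26.4
```

>>> step_arm --pt "-1 1 15 0 0" --pt "-1 1 30 0 0" --pt "-1 1 43 0 0" --pt "-1 1 51 0 0" --pt "-1 1 56 0 0" --pt "-1 1 56 0 0" --pt "-1 1 56 0 0.2" --pt "-1 1 56 0 0.4" --pt "-1 1 56 0 1" --pt "-1 1 56 0 1" --pt "-1 1 56 0 1" --pt "-1 1 56 0 1" --newtons 35

```text
t: 27.38
eef_pos: [0.5577, 0.2199, 0.1442]
tool_rot: [0.0, 0.158, 0.987, 0.0]
contact_force: [-2.9, -0.6, 6.1]
gripper_width: 0.481
```

```bash
python3 go.py .557 .2192 .142 162
```

```text
shift [ 0.5 -0.9  2.2] spin -0.2 | now [0.5577 0.2199 0.1442] ang 161.8 tilt 0.03 q7 2.14 F [-2.9 -0.6  6.1] w 0.481 t 27.4
```

>>> step_arm --pt "0 0 0 7 1" --pt "0 0 0 14 1" --pt "0 0 0 21 1" --pt "0 0 0 28 1" --pt "0 0 0.5 35 1" --pt "0 0 0.5 42 1" --pt "0 0 1 49 1" --pt "0 0 1 56 1" --pt "0 0 1 63 1" --pt "0 0 1 70 1" --pt "0 0 1.5 77 1" --pt "0 0 1.5 84 1" --pt "0 0 1.5 91 1" --pt "0 0 1.5 98 1" --pt "0 0 2 105 1" --pt "0 0 2 112 1" --pt "0 0 2 119 1" --pt "0 0 2 126 1" --pt "0 0 2.5 133 1" --pt "0 0 2.5 140 1"

```text
t: 29.05
eef_pos: [0.5576, 0.2191, 0.1419]
tool_rot: [0.0, 0.983, 0.186, -0.0]
contact_force: [-3.5, -3.0, 7.4]
gripper_width: 0.477
```

```bash
python3 go.py .557 .2192 .14 22;python3 -c "
from h import *
print(bot.get_obs()['torque'].round(2))"
```

```text
shift [-0.5 -0.3  1.9] spin -0.6 | now [0.5576 0.2191 0.1419] ang 21.4 tilt 0.03 q7 0.01 F [-3.5 -3.   7.4] w 0.477 t 29.1
[-0.59  0.97  0.09]
```

>>> step_arm --pt "0 0 0 7 1" --pt "0 0 0 14 1" --pt "0 0 0.5 21 1" --pt "0 0 0.5 28 1" --pt "0 0 0.5 35 1" --pt "0 0 0.5 42 1" --pt "0 0 1 49 1" --pt "0 0 1 56 1" --pt "0 0 1 63 1" --pt "0 0 1 70 1" --pt "0 0 1.5 77 1" --pt "0 0 1.5 84 1" --pt "0 0 1.5 91 1" --pt "0 0 1.5 98 1" --pt "0 0 2 105 1" --pt "0 0 2 112 1" --pt "0 0 2 119 1" --pt "0 0 2 126 1" --pt "0 0 2.5 133 1" --pt "0 0 2.5 140 1"

```text
t: 30.72
eef_pos: [0.5573, 0.2197, 0.1395]
tool_rot: [-0.0, -0.511, 0.86, 0.001]
contact_force: [-4.8, -0.6, 10.3]
gripper_width: 0.485
```

>>> step_arm --pt "0 0 0 0 0.4" --pt "0 0 0 0 0.2" --pt "0 0 0 0 0" --pt "0 0 0 0 0" --pt "0 0 0 0 0" --pt "0 0 0 0 0"

```text
t: 31.22
eef_pos: [0.5578, 0.2195, 0.1383]
tool_rot: [0.0, -0.514, 0.858, 0.0]
contact_force: [0.6, 0.5, -0.3]
gripper_width: 0.999
```

```bash
python3 go.py .557 .2192 .1385 162;python3 mix.py|egrep 'knob|bar'
python3 - <<'E'
from h import *
c=cam('scene');im=c['frame'][100:300,290:540];cv2.imwrite('pics/s7.png',cv2.cvtColor(cv2.resize(np.clip(im*1.5,0,255).astype('uint8'),None,fx=3,fy=3),cv2.COLOR_RGB2BGR))
E
```

```text
shift [ 0.7  0.6 -0.2] spin 79.8 | now [0.5578 0.2195 0.1383] ang -118.2 tilt 0.01 q7 -2.01 F [ 0.6  0.5 -0.3] w 0.999 t 31.2
top knob 39 [271.1 205.3] [572.8 101.9 140.8] hi 147.0 [array([572.7, 101.3]), array([13.4, 14.2]), np.float64(30.5)]
top knob 14 [214.1 220.9] [537.2 220.6 143.6] hi 149.0 [array([537.3, 221. ]), array([13.2,  3.9]), np.float64(81.2)]
top bar 147 [197.3 110.8] [791.9 273.4 102.4] hi 111.0 [array([790.7, 276.4]), array([52. , 17.9]), np.float64(89.6)]
top bar 595 [264.6 209.5] [569.7 122.7 101. ] hi 109.0 [array([569.8, 123.1]), array([ 25.3, 139.1]), np.float64(8.1)]
scene knob 71 [433.8 187. ] [586.7 258.5 148.6] hi 161.0 [array([579.7, 259.6]), array([23.6, 15.3]), np.float64(4.5)]
scene knob 268 [412.3 190.7] [559.1 217.3 145.8] hi 151.0 [array([558. , 218.4]), array([42.7, 43.4]), np.float64(68.0)]
scene knob 63 [391.  193.3] [539.5 172.6 149.8] hi 161.0 [array([536.7, 171.9]), array([22.7, 10.8]), np.float64(9.8)]
scene knob 38 [376.7 221.1] [575.  100.3 141.3] hi 146.0 [array([573.2,  99.7]), array([15.2, 15.5]), np.float64(3.1)]
scene bar 50 [453.1 169.4] [543.1 376.3 102.8] hi 108.0 [array([543.5, 375.8]), array([15.6, 36.7]), np.float64(41.7)]
scene bar 22 [442.8 181. ] [552.9 328.9 101.7] hi 106.0 [array([551.3, 331.1]), array([ 5., 30.]), np.float64(8.4)]
scene bar 114 [425.9 190.8] [553.2 275.8 102.3] hi 108.0 [array([552.6, 276.1]), array([21.6, 61.6]), np.float64(42.0)]
scene bar 703 [386.7 224.8] [572.1 139.4 102.3] hi 111.0 [array([567. , 145.7]), array([ 33.1, 190. ]), np.float64(5.6)]
scene bar 60 [505.3 259. ] [793.2 261.3 103.3] hi 111.0 [array([790.8, 266.2]), array([10.2, 38. ]), np.float64(26.2)]
```

View pics/s7.png

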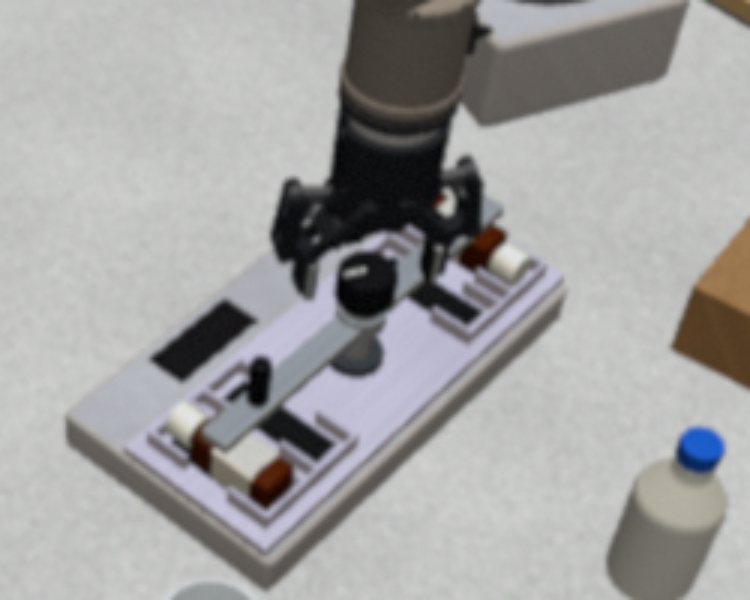

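>>> step_arm --pt "0 0 0 -7 0" --pt "0 0 0 -14 0" --pt "0 0 0 -21 0" --pt "0 0 0 -28 0" --pt "0 0 0 -35 0" --pt "0 0 0 -42 0" --pt "0 0 0 -49 0" --pt "0 0 0 -56 0" --pt "0 0 0 -63 0" --pt "0 0 0 -70 0" --pt "0 0 0 -77 0" --pt "0 0 0 -84 0" --pt "0 0 0 -91 0" --pt "0 0 0 -98 0" --pt "0 0 0 -105 0" --pt "0 0 0 -112 0" --pt "0 0 0 -119 0" --pt "0 0 0 -126 0" --pt "0 0 0 -133 0" --pt "0 0 0 -140 0"

```text
t: 33.03
eef_pos: [0.5578, 0.2193, 0.1383]
tool_rot: [0.0, 0.981, 0.192, 0.0]
contact_force: [-0.3, -1.3, -0.2]
gripper_width: 1.0
```

>>> step_arm --pt "0 0 0 -7 0" --pt "0 0 0 -14 0" --pt "0 0 0 -21 0" --pt "0 0 0 -28 0" --pt "0 0 0 -35 0" --pt "0 0 0 -42 0" --pt "0 0 0 -49 0" --pt "0 0 0 -56 0" --pt "0 0 0 -63 0" --pt "0 0 0 -70 0" --pt "0 0 0 -77 0" --pt "0 0 0 -84 0" --pt "0 0 0 -91 0" --pt "0 0 0 -98 0" --pt "0 0 0 -105 0" --pt "0 0 0 -112 0" --pt "0 0 0 -119 0" --pt "0 0 0 -126 0" --pt "0 0 0 -133 0" --pt "0 0 0 -140 0"

```text
t: 34.7
eef_pos: [0.5579, 0.2191, 0.1382]
tool_rot: [0.0, 0.156, 0.988, -0.0]
contact_force: [-0.3, -1.6, 0.7]
gripper_width: 0.998
```

```bash
python3 go.py .557 .2192 .1385 162
```

```text
shift [ 0.9 -0.2 -0.3] spin 0.1 | now [0.5579 0.2191 0.1382] ang 162.1 tilt 0.02 q7 2.14 F [-0.3 -1.6  0.7] w 0.998 t 34.7
```

Close and turn again.

>>> step_arm --pt "0 0 0 0 0.2" --pt "0 0 0 0 0.4" --pt "0 0 0 0 1" --pt "0 0 0 0 1" --pt "0 0 0 0 1" --pt "0 0 0 0 1" --newtons 35

```text
t: 35.2
eef_pos: [0.5576, 0.2196, 0.1385]
tool_rot: [-0.0, 0.159, 0.987, -0.0]
contact_force: [-2.5, -1.7, 3.7]
gripper_width: 0.478
```

>>> step_arm --pt "0 0 0 7 1" --pt "0 0 0 14 1" --pt "0 0 0.5 21 1" --pt "0 0 0.5 28 1" --pt "0 0 0.5 35 1" --pt "0 0 0.5 42 1" --pt "0 0 1 49 1" --pt "0 0 1 56 1" --pt "0 0 1 63 1" --pt "0 0 1 70 1" --pt "0 0 1.5 77 1" --pt "0 0 1.5 84 1" --pt "0 0 1.5 91 1" --pt "0 0 1.5 98 1" --pt "0 0 2 105 1" --pt "0 0 2 112 1" --pt "0 0 2 119 1" --pt "0 0 2 126 1" --pt "0 0 2.5 133 1" --pt "0 0 2.5 140 1"

```text
t: 36.87
eef_pos: [0.5574, 0.2195, 0.1361]
tool_rot: [0.0, 0.983, 0.186, -0.0]
contact_force: [-2.6, 0.4, 3.6]
gripper_width: 0.479
```

>>> step_arm --pt "0 0 0 7 1" --pt "0 0 0 14 1" --pt "0 0 0.5 21 1" --pt "0 0 0.5 28 1" --pt "0 0 0.5 35 1" --pt "0 0 0.5 42 1" --pt "0 0 1 49 1" --pt "0 0 1 56 1" --pt "0 0 1 63 1" --pt "0 0 1 70 1" --pt "0 0 1.5 77 1" --pt "0 0 1.5 84 1" --pt "0 0 1.5 91 1" --pt "0 0 1.5 98 1" --pt "0 0 2 105 1" --pt "0 0 2 112 1" --pt "0 0 2 119 1" --pt "0 0 2 126 1" --pt "0 0 2.5 133 1" --pt "0 0 2.5 140 1"

```text
t: 38.53
eef_pos: [0.5576, 0.2195, 0.1339]
tool_rot: [-0.0, -0.511, 0.86, 0.0]
contact_force: [-3.5, -1.4, 4.8]
gripper_width: 0.478
```

>>> step_arm --pt "0 0 0 0 0.4" --pt "0 0 0 0 0.2" --pt "0 0 0 0 0" --pt "0 0 0 0 0" --pt "0 0 0 0 0" --pt "0 0 0 0 0"

```text
t: 39.03
eef_pos: [0.5579, 0.2195, 0.1333]
tool_rot: [0.0, -0.514, 0.858, 0.0]
contact_force: [0.5, 0.8, 0.1]
gripper_width: 1.003
```

```bash
python3 go.py .557 .2192 .1335 162;python3 mix.py|egrep 'knob|bar'
```

```text
shift [ 0.7  0.6 -0.2] spin 79.8 | now [0.5579 0.2195 0.1333] ang -118.2 tilt 0.02 q7 -2.01 F [0.5 0.8 0.1] w 1.003 t 39.0
top knob 13 [270.6 205.7] [571.6 102.2 138.4] hi 141.0 [array([571.7, 103.2]), array([8.4, 6.6]), np.float64(0.3)]
top bar 142 [197.2 110.7] [792.1 274.4 102.7] hi 111.0 [array([790.8, 274.6]), array([17.6, 53.2]), np.float64(1.2)]
top bar 437 [264.7 209.7] [569.8 122.9  97.4] hi 108.0 [array([570.2, 122.1]), array([ 24.3, 137. ]), np.float64(7.8)]
scene knob 74 [434.1 187.2] [587.5 258.  148.8] hi 161.0 [array([581.7, 263.3]), array([15.3, 28.1]), np.float64(58.1)]
scene knob 236 [412.  191.6] [558.3 217.1 141.4] hi 147.0 [array([556.9, 218.7]), array([42.5, 43.6]), np.float64(35.1)]
scene knob 66 [391.  193.3] [539.  172.6 149.7] hi 160.0 [array([537.2, 171.8]), array([23.4, 10.5]), np.float64(12.1)]
scene knob 21 [376.5 222.1] [574.9  99.8 138.2] hi 142.0 [array([575. ,  99.8]), array([12.9, 11.6]), np.float64(5.1)]
scene bar 43 [452.7 170.8] [542.6 377.3  97.6] hi 102.0 [array([544. , 374.8]), array([15.3, 31.1]), np.float64(37.0)]
scene bar 14 [442.6 182. ] [552.1 329.8  97.9] hi 99.0 [array([552.5, 329.4]), array([ 5.1, 12.8]), np.float64(8.2)]
scene bar 94 [425.7 191.5] [551.4 276.9  97.7] hi 104.0 [array([550.6, 276.7]), array([18.3, 60.4]), np.float64(41.8)]
scene bar 595 [386.5 225.5] [570.9 139.4  98.2] hi 111.0 [array([565.7, 141.8]), array([ 35.8, 180. ]), np.float64(5.4)]
scene bar 55 [505.3 258.8] [792.6 262.7 101.9] hi 110.0 [array([791.3, 265.3]), array([10.2, 39.4]), np.float64(26.8)]
```

>>> step_arm --pt "0 0 0 -7 0" --pt "0 0 0 -14 0" --pt "0 0 0 -21 0" --pt "0 0 0 -28 0" --pt "0 0 0 -35 0" --pt "0 0 0 -42 0" --pt "0 0 0 -49 0" --pt "0 0 0 -56 0" --pt "0 0 0 -63 0" --pt "0 0 0 -70 0" --pt "0 0 0 -77 0" --pt "0 0 0 -84 0" --pt "0 0 0 -91 0" --pt "0 0 0 -98 0" --pt "0 0 0 -105 0" --pt "0 0 0 -112 0" --pt "0 0 0 -119 0" --pt "0 0 0 -126 0" --pt "0 0 0 -133 0" --pt "0 0 0 -140 0"

```text
t: 40.8
eef_pos: [0.5579, 0.2193, 0.1333]
tool_rot: [0.0, 0.981, 0.192, 0.0]
contact_force: [0.2, -1.0, 1.0]
gripper_width: 1.004
```

>>> step_arm --pt "0 0 0 -7 0" --pt "0 0 0 -14 0" --pt "0 0 0 -21 0" --pt "0 0 0 -28 0" --pt "0 0 0 -35 0" --pt "0 0 0 -42 0" --pt "0 0 0 -49 0" --pt "0 0 0 -56 0" --pt "0 0 0 -63 0" --pt "0 0 0 -70 0" --pt "0 0 0 -77 0" --pt "0 0 0 -84 0" --pt "0 0 0 -91 0" --pt "0 0 0 -98 0" --pt "0 0 0 -105 0" --pt "0 0 0 -112 0" --pt "0 0 0 -119 0" --pt "0 0 0 -126 0" --pt "0 0 0 -133 0" --pt "0 0 0 -140 0"

```text
t: 42.47
eef_pos: [0.5579, 0.2191, 0.1333]
tool_rot: [0.0, 0.156, 0.988, -0.0]
contact_force: [0.1, -0.3, 0.5]
gripper_width: 1.001
```

>>> step_arm --pt "0 0 0 0 0.2" --pt "0 0 0 0 0.4" --pt "0 0 0 0 1" --pt "0 0 0 0 1" --pt "0 0 0 0 1" --pt "0 0 0 0 1" --newtons 35

```text
t: 42.97
eef_pos: [0.5576, 0.2195, 0.1335]
tool_rot: [-0.0, 0.159, 0.987, -0.0]
contact_force: [-1.7, -0.7, 4.5]
gripper_width: 0.485
```

>>> step_arm --pt "0 0 0 7 1" --pt "0 0 0 14 1" --pt "0 0 0.5 21 1" --pt "0 0 0.5 28 1" --pt "0 0 0.5 35 1" --pt "0 0 0.5 42 1" --pt "0 0 1 49 1" --pt "0 0 1 56 1" --pt "0 0 1 63 1" --pt "0 0 1 70 1" --pt "0 0 1.5 77 1" --pt "0 0 1.5 84 1" --pt "0 0 1.5 91 1" --pt "0 0 1.5 98 1" --pt "0 0 2 105 1" --pt "0 0 2 112 1" --pt "0 0 2 119 1" --pt "0 0 2 126 1" --pt "0 0 2 133 1" --pt "0 0 2 133 1"

```text
t: 44.63
eef_pos: [0.5575, 0.2194, 0.1313]
tool_rot: [0.0, 0.969, 0.246, -0.0]
contact_force: [-1.1, -0.4, 2.8]
gripper_width: 0.479
```

```bash
python3 go.py .557 .2192 .1335 28;python3 -c "
from h import *
print(bot.get_obs()['torque'].round(2),bot.get_obs()['joint_torque'].round(2))"
```

```text
shift [-0.5 -0.  -2.2] spin 0.5 | now [0.5575 0.2194 0.1313] ang 28.5 tilt 0.05 q7 0.11 F [-1.1 -0.4  2.8] w 0.479 t 44.6
[-0.21  0.49 -0.06] [ -0.57 -52.91   3.77 -22.85  -0.14  -0.78  -1.38]
```

>>> step_arm --pt "0 0 0 5 1" --pt "0 0 0 10 1" --pt "0 0 0 15 1" --pt "0 0 0 20 1" --pt "0 0 0 20 1"

```text
t: 45.05
eef_pos: [0.5574, 0.2194, 0.131]
tool_rot: [0.0, 0.997, 0.077, -0.0]
contact_force: [-2.2, -0.6, -0.2]
gripper_width: 0.481
```

```bash
python3 go.py .557 .2192 .1335 8;python3 -c "
from h import *
print(bot.get_obs()['torque'].round(2),bot.get_obs()['joint_torque'].round(2))"
```

```text
shift [-0.5  0.2 -2.5] spin 0.8 | now [0.5574 0.2194 0.131 ] ang 8.8 tilt 0.05 q7 -0.18 F [-2.2 -0.6 -0.2] w 0.481 t 45.0
[-0.11  0.36 -0.09] [ -0.47 -53.64   5.03 -23.02  -0.09  -0.53  -0.96]
```

>>> step_arm --pt "0 0 0 5 1" --pt "0 0 0 10 1" --pt "0 0 0.5 15 1" --pt "0 0 0.5 20 1" --pt "0 0 0.5 20 1"

```text
t: 45.47
eef_pos: [0.5574, 0.2195, 0.1307]
tool_rot: [0.0, 0.995, -0.097, -0.0]
contact_force: [-2.0, -0.7, 1.3]
gripper_width: 0.479
```

```bash
python3 go.py .557 .2192 .1335 -12;python3 -c "
from h import *
print(bot.get_obs()['torque'].round(2),bot.get_obs()['joint_torque'].round(2))"
```

```text
shift [-0.4  0.4 -2.8] spin 0.9 | now [0.5574 0.2195 0.1307] ang -11.1 tilt 0.05 q7 -0.47 F [-2.  -0.7  1.3] w 0.479 t 45.5
[-0.14  0.47 -0.1 ] [ -0.39 -52.22   6.32 -22.78  -0.08  -0.77  -0.95]
```

>>> step_arm --pt "0 0 0 5 1" --pt "0 0 0 10 1" --pt "0 0 0 15 1" --pt "0 0 0 20 1" --pt "0 0 0 20 1"

```text
t: 45.88
eef_pos: [0.5579, 0.2201, 0.1307]
tool_rot: [0.0, 0.964, -0.266, 0.0]
contact_force: [-0.3, 0.1, -0.7]
gripper_width: 0.479
```

```bash
python3 go.py .557 .2192 .1335 -32;python3 -c "
from h import *
print(bot.get_obs()['torque'].round(2),bot.get_obs()['joint_torque'].round(2))"; python3 mix.py | grep scene|egrep 'knob|bar'
```

```text
shift [-0.2  1.3 -2.8] spin 1.1 | now [0.5579 0.2201 0.1307] ang -30.9 tilt 0.04 q7 -0.76 F [-0.3  0.1 -0.7] w 0.479 t 45.9
[ 0.02 -0.06  0.66] [ 8.200e-01 -5.250e+01  8.760e+00 -2.154e+01 -4.500e-01  2.000e-02
 -1.660e+00]
scene knob 125 [408.  190.7] [549.2 210.9 140.2] hi 161.0 [array([561.1, 206.9]), array([19.8, 79.6]), np.float64(66.6)]
scene bar 147 [443.8 178.1] [545.3 342.6  96.2] hi 101.0 [array([544.1, 341.7]), array([24.7, 89.9]), np.float64(6.3)]
scene bar 13 [431.2 191.8] [558.5 286.7  95.9] hi 100.0 [array([557.6, 286.9]), array([ 8.1, 18.9]), np.float64(6.2)]
scene bar 108 [403.9 210.5] [561.9 199.2  97.2] hi 110.0 [array([565.3, 194.8]), array([35.2, 43.9]), np.float64(16.3)]
scene bar 86 [388.3 223.1] [567.2 143.5  96.3] hi 99.0 [array([566.4, 146.7]), array([22.3, 45.6]), np.float64(6.2)]
scene bar 118 [370.1 238.4] [575.4  88.8  96.8] hi 110.0 [array([573.8,  85.8]), array([23.2, 68.5]), np.float64(7.3)]
scene bar 56 [505.5 258.4] [792.1 263.4 102.5] hi 111.0 [array([791.3, 265.1]), array([11.3, 32.4]), np.float64(29.8)]
```

>>> step_arm --pt "0 0 0 5 1" --pt "0 0 0 10 1" --pt "0 0 0 15 1" --pt "0 0 0 20 1" --pt "0 0 0 20 1"

```text
t: 46.4
eef_pos: [0.5579, 0.2198, 0.1308]
tool_rot: [0.0, 0.902, -0.431, 0.0]
contact_force: [0.2, 0.3, -1.0]
gripper_width: 0.478
```

```bash
python3 go.py .557 .2192 .1335 -52;python3 -c "
from h import *
print(bot.get_obs()['torque'].round(2),bot.get_obs()['joint_torque'].round(2))"; python3 mix.py | grep scene|egrep 'knob|bar'
```

```text
shift [-0.1  1.1 -2.7] spin 0.9 | now [0.5579 0.2198 0.1308] ang -51.1 tilt 0.02 q7 -1.05 F [ 0.2  0.3 -1. ] w 0.478 t 46.4
[ 0.13 -0.01  0.57] [ 5.900e-01 -5.151e+01  9.930e+00 -2.121e+01 -4.600e-01 -4.000e-02
 -1.610e+00]
scene knob 19 [404.5 192.2] [548.5 204.2 139.5] hi 155.0 [array([551.3, 201.7]), array([ 6.8, 30.6]), np.float64(41.5)]
scene knob 20 [419.6 193.9] [572.9 228.3 139.1] hi 159.0 [array([577.9, 221.5]), array([ 6.4, 38. ]), np.float64(37.0)]
scene knob 14 [411.1 202.1] [580.1 193.8 140.7] hi 161.0 [array([584.6, 189. ]), array([12.9, 17.4]), np.float64(47.0)]
scene bar 78 [446.3 175.1] [542.2 353.1  96.4] hi 100.0 [array([542.8, 356.1]), array([24.9, 58.1]), np.float64(5.2)]
scene bar 52 [433.6 186.4] [549.9 304.6  96.2] hi 100.0 [array([550.6, 304.4]), array([31.9, 31.5]), np.float64(57.1)]
scene bar 34 [424.8 193.8] [554.9 272.8  96.5] hi 99.0 [array([555.8, 269.6]), array([16.5, 40.4]), np.float64(41.0)]
scene bar 82 [406.9 209.6] [566.3 202.8  97.5] hi 110.0 [array([568.1, 204.5]), array([37.8, 36.6]), np.float64(36.2)]
scene bar 186 [384.7 225.8] [569.8 133.2  96.5] hi 111.0 [array([567.5, 139.4]), array([ 23.8, 101.8]), np.float64(6.7)]
scene bar 53 [364.5 242.8] [577.   68.8  96.2] hi 100.0 [array([575.8,  69.6]), array([22.8, 33.9]), np.float64(4.1)]
scene bar 53 [505.3 258.7] [792.2 261.1 103. ] hi 110.0 [array([791.2, 264.7]), array([10.8, 32.6]), np.float64(25.8)]
```

>>> step_arm --pt "0 0 0 0 0.4" --pt "0 0 0 0 0.2" --pt "0 0 0 0 0" --pt "0 0 0 0 0" --pt "0 0 -20 0 0" --pt "0 0 -45 0 0" --pt "0 0 -70 0 0" --pt "0 0 -90 0 0.5" --pt "0 0 -90 0 1" --pt "0 0 -90 0 1" --pt "0 0 -90 0 1"

```text
t: 47.42
eef_pos: [0.5573, 0.2194, 0.2202]
tool_rot: [0.0, 0.902, -0.432, -0.0]
contact_force: [0.2, -0.3, 0.2]
gripper_width: 0.455
```

```bash
python3 go.py .4425 .3198 .13 -60;python3 mix.py|egrep 'knob|bar|pin'
python3 - <<'E'
from h import *
for n,(y,x) in(('scene',(100,290)),('top',(130,120))):
  c=cam(n);im=c['frame'][y:y+200,x:x+250];cv2.imwrite(f'pics/k_{n}.png',cv2.cvtColor(cv2.resize(np.clip(im*1.5,0,255).astype('uint8'),None,fx=3,fy=3),cv2.COLOR_RGB2BGR))
E
```

```text
shift [-150.1   26.5   90.3] spin 8.8 | now [0.5573 0.2194 0.2202] ang -51.2 tilt 0.05 q7 -1.12 F [ 0.2 -0.3  0.2] w 0.455 t 47.4
top knob 177 [215.6 212.8] [555.1 220.  138.8] hi 144.0 [array([554.4, 217.7]), array([37.2, 39.2]), np.float64(50.8)]
top pin 22 [193.5 102.6] [799.  277.  136.6] hi 149.0 [array([797.8, 276.6]), array([ 4.2, 12.1]), np.float64(3.4)]
top pin 327 [216.5 213.6] [553.5 217.6 137.3] hi 144.0 [array([554.6, 217.8]), array([38. , 42.5]), np.float64(48.0)]
top pin 50 [272.1 207.6] [569.4 100.5 132.5] hi 137.0 [array([570., 101.]), array([14.2, 13.4]), np.float64(56.0)]
top bar 134 [197.3 110.9] [791.8 274.8 102.2] hi 111.0 [array([790.7, 276.5]), array([51.7, 17. ]), np.float64(89.8)]
top bar 13 [279.9 209.1] [572.9  86.   96.7] hi 99.0 [array([572.6,  86.1]), array([17.2,  8.9]), np.float64(0.2)]
top bar 12 [259.5 208.8] [572.5 131.1  96.2] hi 98.0 [array([572.8, 131.1]), array([ 7.8, 16.5]), np.float64(9.1)]
top bar 13 [264.3 211.8] [565.9 121.   95.5] hi 99.0 [array([567. , 119.7]), array([ 4.3, 15.3]), np.float64(70.1)]
top bar 19 [274.2 212.5] [563.5  97.8 
[... 565 characters left out ...]
[375.2 224.7] [572.8  98.  131.3] hi 137.0 [array([571.4, 100.4]), array([14.9, 17.6]), np.float64(50.5)]
scene bar 96 [445.6 176.9] [544.9 348.5  96.1] hi 99.0 [array([543.9, 346.6]), array([22. , 75.3]), np.float64(7.0)]
scene bar 39 [428.  190.9] [550.  283.4  96.5] hi 99.0 [array([551.5, 283.1]), array([24.2, 28. ]), np.float64(70.8)]
scene bar 105 [406.4 209.8] [565.2 204.5  97.6] hi 108.0 [array([559.9, 202.2]), array([58.2, 33.1]), np.float64(87.9)]
scene bar 201 [378.  231.8] [572.9 103.4  96.4] hi 111.0 [array([570.6, 113.1]), array([ 23. , 124.1]), np.float64(7.7)]
scene bar 56 [505.3 258.8] [792.7 262.1 102.7] hi 111.0 [array([790.8, 266.7]), array([11.9, 39.1]), np.float64(26.7)]
```

View pics/k_scene.png

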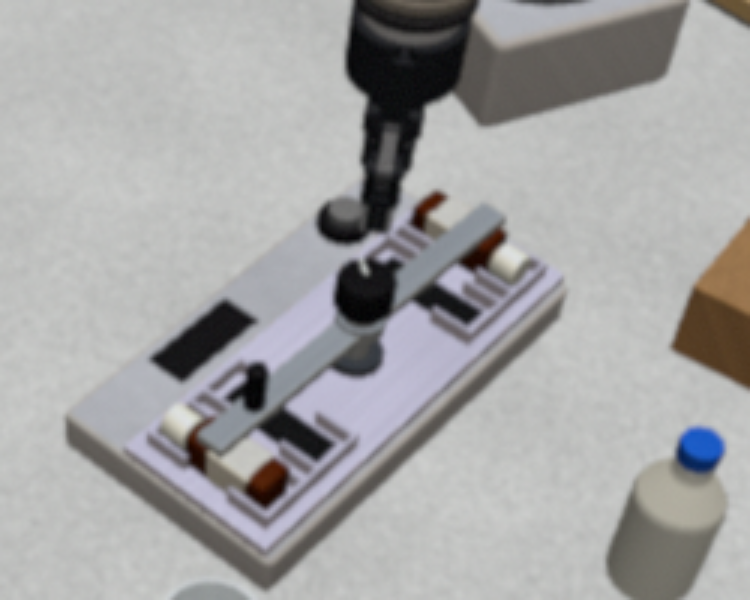

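```bash
cat > chk.py <<'E'
from h import *
for n in('top','scene'):
    c=cam(n);P=cloud(c);z=P[...,2]
    e=np.array([np.cos(np.radians(7.8)),np.sin(np.radians(7.8))]);C=np.array([.557,.2192])
    d=P[...,:2]-C;mx=d@e;my=d@np.array([-e[1],e[0]])
    m=(abs(z-.093)<.006)&(abs(my)<.172)&(abs(mx)<.03)&(c['frame'].min(-1)>60)
    ys=my[m];xs=mx[m]
    # bin midline
    b=np.arange(-.17,.171,.01);L=[]
    for a in b:
        k=(abs(ys-a)<.005)
        if k.sum()>12: L.append((a,(np.percentile(xs[k],5)+np.percentile(xs[k],95))/2,np.ptp(xs[k])))
    L=np.array(L);L2=L[L[:,2]>.018]
    if len(L2)>4:
        p=np.polyfit(L2[:,0],L2[:,1],1);print(n,'bar dev deg (bar axis rel mixer y; + = beyond)',-np.degrees(np.arctan(p[0])),'off',p[1],len(L2),'barz',np.median(z[m]))
    kn=(np.hypot(mx,my)<.015)&(z>.12)&(z<.16);print('knob top',np.median(z[kn]),kn.sum())
    # platform rear edge direction
    pl=(abs(z-.05)<.003)&(abs(my)<.18)&(mx>0)&(mx<.1)
    q=[]
    for a in np.arange(-.175,.176,.01):
        k=pl&(abs(my-a)<.005)
        if k.sum()>8:q.append((a,np.percentile(mx[k],99)))
    q=np.array(q);pp=np.polyfit(q[:,0],q[:,1],1);print('plat rear edge slope deg',-np.degrees(np.arctan(pp[0])),pp[1])
    pn=(abs(np.hypot(mx,my)-.12)<.015)&(z>.122)&(z<.14)&(my<0)&(abs(mx)<.04);print('pin',np.median(mx[pn]),np.median(my[pn]),pn.sum())
E
python3 chk.py
```

```text
top bar dev deg (bar axis rel mixer y; + = beyond) -0.8820983868812352 off -0.0011666866395044218 16 barz 0.09326961287071772
knob top 0.1377234090673289 133
plat rear edge slope deg 3.620645186579831 0.06012454674414069
pin -0.0030983705964474414 -0.11910073952005192 45
scene bar dev deg (bar axis rel mixer y; + = beyond) -0.8921437019988397 off 0.0005541586019961962 26 barz 0.09442953431348795
knob top 0.13826873067941414 105
plat rear edge slope deg -0.029814541417269677 0.06817912802744913
pin -0.0009153876439116233 -0.12172691197609216 61
```

View pics/k_top.png

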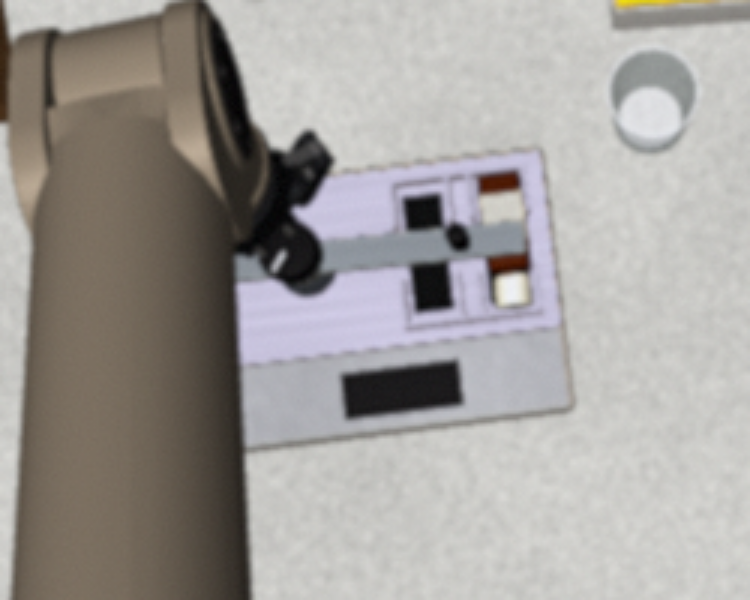

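```bash
python3 go.py .537 .0955 .127 7.8
```

```text
shift [83.8 93.4 93.2] spin -59.0 | now [0.5575 0.2194 0.22  ] ang -51.2 tilt 0.08 q7 -1.12 F [-0.7 -0.9  0.3] w -0.0 t 47.7
```

>>> step_arm --pt "10 12 0 -7 1" --pt "21 24 0 -14 1" --pt "32 36 0 -21 1" --pt "43 48 0 -28 1" --pt "54 60 0 -35 1" --pt "65 72 0 -42 1" --pt "76 84 0 -49 1" --pt "82 92 0 -56 1" --pt "84 93 10 -59 1" --pt "84 93 30 -59 1" --pt "84 93 50 -59 1" --pt "84 93 70 -59 1" --pt "84 93 85 -59 1" --pt "84 93 93 -59 1" --pt "84 93 93 -59 1" --pt "84 93 93 -59 1"

```text
t: 49.05
eef_pos: [0.538, 0.0957, 0.1278]
tool_rot: [0.0, 0.998, 0.068, -0.0]
contact_force: [1.2, -0.9, 0.1]
gripper_width: -0.001
```

>>> step_arm --pt "2 0 0 0 1" --pt "4 0 0 0 1" --pt "6 0 0 0 1" --pt "7 0 0 0 1" --pt "8 0 0 0 1" --pt "8 0 0 0 1"

```text
t: 49.55
eef_pos: [0.5462, 0.097, 0.128]
tool_rot: [-0.0, 0.998, 0.068, 0.0]
contact_force: [0.1, 0.1, -0.1]
gripper_width: -0.002
```

```bash
python3 go.py .5545 .0955 .127 7.8; python3 chk.py|egrep 'pin|bar'
```

```text
shift [8.1 2.6 1. ] spin -0.0 | now [0.5462 0.097  0.128 ] ang 7.8 tilt 0.03 q7 0.05 F [ 0.1  0.1 -0.1] w -0.002 t 49.5
top bar dev deg (bar axis rel mixer y; + = beyond) -1.128433013054158 off -0.0005225401470621637 17 barz 0.09332871046247157
pin nan nan 0
scene bar dev deg (bar axis rel mixer y; + = beyond) -0.753812422839062 off 0.0010170080101591214 29 barz 0.0945439506905402
pin -0.014483110024173056 -0.12513726852297805 133
  return _methods._mean(a, axis=axis, dtype=dtype,
  ret = ret.dtype.type(ret / rcount)
```

>>> step_arm --pt "1 0 0 0 1" --pt "2 0 0 0 1" --pt "3 0 0 0 1" --pt "4 0 0 0 1" --pt "5 0 0 0 1" --pt "5 0 0 0 1"

```text
t: 50.15
eef_pos: [0.5506, 0.0974, 0.1277]
tool_rot: [0.0, 0.998, 0.068, -0.0]
contact_force: [-0.5, 0.1, 1.0]
gripper_width: -0.001
```

>>> step_arm --pt "1 0 0 0 1" --pt "2 0 0 0 1" --pt "3 0 0 0 1" --pt "3 0 0 0 1"

```text
t: 50.48
eef_pos: [0.5533, 0.0977, 0.1276]
tool_rot: [0.0, 0.998, 0.068, -0.001]
contact_force: [-2.4, -0.6, 1.0]
gripper_width: -0.0
```

>>> step_arm --pt "1 0 0 0 1" --pt "2 0 0 0 1" --pt "2 0 0 0 1"

```text
t: 50.73
eef_pos: [0.5546, 0.0977, 0.1274]
tool_rot: [0.0, 0.998, 0.068, -0.001]
contact_force: [-4.8, -2.7, 1.8]
gripper_width: 0.004
```

>>> step_arm --pt "1 0 0 0 1" --pt "2 0 0 0 1" --pt "3 0 0 0 1" --pt "3 0 0 0 1"

```text
t: 51.07
eef_pos: [0.5559, 0.0978, 0.1273]
tool_rot: [0.0, 0.998, 0.068, -0.003]
contact_force: [-11.0, -3.0, 6.1]
gripper_width: -0.001
```

```bash
python3 chk.py 2>/dev/null|egrep 'pin|bar'
```

```text
top bar dev deg (bar axis rel mixer y; + = beyond) 0.7566194549097819 off -0.000521056187312329 17 barz 0.09348485075892976
pin nan nan 0
scene bar dev deg (bar axis rel mixer y; + = beyond) 1.180349195801679 off 0.0012972492011926828 26 barz 0.09437911608178441
pin -0.007717971830848376 -0.12571276548889326 115
```

>>> step_arm --pt "-3 0 0 0 1" --pt "-8 0 0 0 1" --pt "-15 0 0 0 1" --pt "-25 0 -10 0 1" --pt "-30 0 -40 0 1" --pt "-30 0 -80 0 1" --pt "-30 0 -90 0 1" --pt "-30 0 -90 0 1"

```text
t: 51.83
eef_pos: [0.5316, 0.0955, 0.2217]
tool_rot: [-0.001, 0.998, 0.068, 0.004]
contact_force: [-0.2, 0.0, -0.2]
gripper_width: 0.003
```

```bash
python3 chk.py 2>/dev/null|egrep 'pin|bar'; python3 go.py .4425 .3198 .15 -20
```

```text
top bar dev deg (bar axis rel mixer y; + = beyond) 0.18373492658105783 off -0.0009189938347335089 17 barz 0.09340275940761342
pin nan nan 0
scene bar dev deg (bar axis rel mixer y; + = beyond) 0.48842996279524453 off 0.000779218003912191 27 barz 0.09453319199637018
pin 0.002267685595360571 -0.12127882197961375 59
shift [ -55.6 -234.4   68.2] spin 27.8 | now [0.5293 0.0951 0.2181] ang 7.8 tilt 0.12 q7 -0.02 F [-0.  -0.4 -0.4] w 0.001 t 51.9
```

>>> step_arm --pt "-6 -25 0 3 1" --pt "-12 -50 0 6 1" --pt "-18 -75 0 9 1" --pt "-24 -100 0 12 1" --pt "-30 -125 0 15 1" --pt "-36 -150 0 18 1" --pt "-42 -175 0 21 1" --pt "-48 -200 0 24 1" --pt "-53 -222 20 27 1" --pt "-56 -234 40 28 1" --pt "-56 -234 68 28 1" --pt "-56 -234 88 28 1" --pt "-56 -234 108 28 1" --pt "-56 -234 112 28 1" --pt "-56 -234 112 28 1" --pt "-56 -234 112 28 1"

```text
t: 53.27
eef_pos: [0.4418, 0.3186, 0.1056]
tool_rot: [0.0, 0.984, -0.176, -0.0]
contact_force: [-0.3, 0.1, 0.6]
gripper_width: 0.001
```

```bash
python3 go.py .4425 .3198 .084 -20
python3 - <<'E'
from h import *
c=cam('scene');im=c['frame'][80:280,300:550];cv2.imwrite('pics/s8.png',cv2.cvtColor(cv2.resize(np.clip(im*1.5,0,255).astype('uint8'),None,fx=3,fy=3),cv2.COLOR_RGB2BGR))
E
```

```text
shift [ 0.2 -1.4 21.6] spin -0.2 | now [0.4418 0.3186 0.1056] ang -20.2 tilt 0.05 q7 -0.87 F [-0.3  0.1  0.6] w 0.001 t 53.3
```

View pics/s8.png

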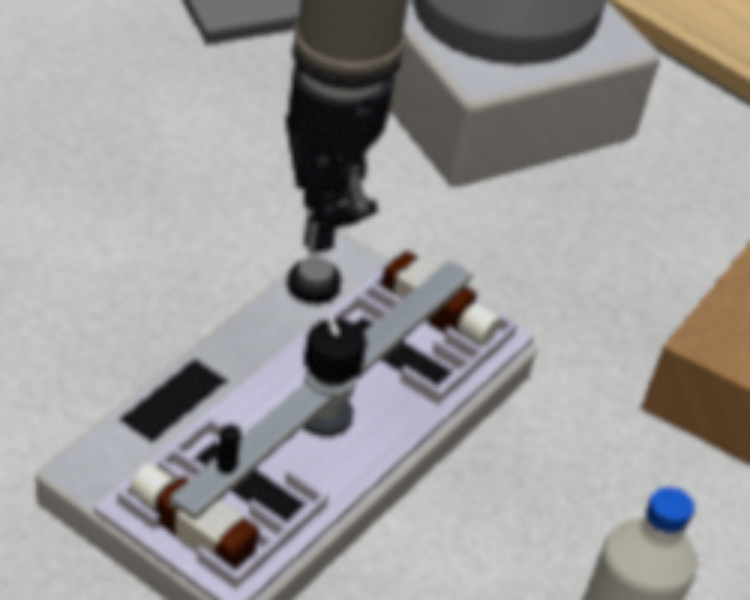

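>>> step_arm --pt "0 -1 8 0 1" --pt "0 -1 16 0 1" --pt "0 -1 21 0 1" --pt "0 -1 24 0 1" --pt "0 -1 26 0 1" --pt "0 -1 28 0 1" --pt "0 -1 30 0 1" --pt "0 -1 30 0 1" --pt "0 -1 30 0 1"

```text
t: 54.07
eef_pos: [0.4421, 0.3199, 0.0778]
tool_rot: [-0.0, 0.984, -0.176, -0.001]
contact_force: [-6.1, -3.3, 23.6]
gripper_width: 0.003
```

>>> step_arm --pt "0 0 1 0 1" --pt "0 0 1 0 1" --pt "0 0 1 0 1"

```text
t: 54.32
eef_pos: [0.4422, 0.3199, 0.0776]
tool_rot: [-0.001, 0.984, -0.176, -0.001]
contact_force: [-10.7, -4.9, 33.5]
gripper_width: 0.001
```

>>> step_arm --pt "0 0 -5 0 1" --pt "0 0 -15 0 1" --pt "0 0 -40 0 1" --pt "0 0 -80 0 1" --pt "0 0 -120 0 1" --pt "0 0 -150 0 1" --pt "0 0 -150 0 1" --pt "0 0 -150 0 1"

```text
t: 54.98
eef_pos: [0.443, 0.3204, 0.2267]
tool_rot: [-0.002, 0.984, -0.176, 0.001]
contact_force: [-0.5, -0.4, -0.8]
gripper_width: 0.001
```

```bash
python3 chk.py 2>/dev/null;python3 fb.py|grep scene
python3 - <<'E'
from h import *
c=cam('scene');im=c['frame'][60:360,140:540];cv2.imwrite('pics/s9.png',cv2.cvtColor(cv2.resize(np.clip(im*1.5,0,255).astype('uint8'),None,fx=2,fy=2),cv2.COLOR_RGB2BGR))
E
```

```text
top bar dev deg (bar axis rel mixer y; + = beyond) -0.011407915465213886 off -0.0005765590630340884 30 barz 0.09343551094551818
knob top 0.13750738242052785 156
plat rear edge slope deg 0.10690311354096627 0.0673510928309325
pin -0.0007979462892517597 -0.11920668562505304 45
scene bar dev deg (bar axis rel mixer y; + = beyond) 0.5341624566389103 off 0.0009675987663491913 27 barz 0.09445204452043585
knob top 0.1392713981616745 101
plat rear edge slope deg 0.05537265413560834 0.0681583629134716
pin 0.0018086038090773628 -0.12262889492620396 59
scene [214. 237.] [ 308.  -152.6] [ 35.3 101.5] axis 121.4 [133.  16.  14.]
scene [325. 249.] [503.2  26.1] [94.4 13.3] axis 5.8 [84. 80. 78.]
scene [175. 284.] [ 368.2 -285.1] [ 33.3 101.6] axis 153.9 [25. 95. 39.]
scene [360. 311.] [672.9 -24.5] [53.  23.5] axis 45.1 [95. 99. 99.]
scene [232. 324.] [ 528.9 -243.3] [42.2 24.5] axis 68.0 [71. 67. 61.]
scene [358. 332.] [701.6 -52.9] [60.7 27.1] axis 46.1 [115. 118. 120.]
scene [282. 406.] [ 736.1 -280.8] [ 28.  207.3] axis 90.1 [145.  73.  16.]
```

View pics/s9.png

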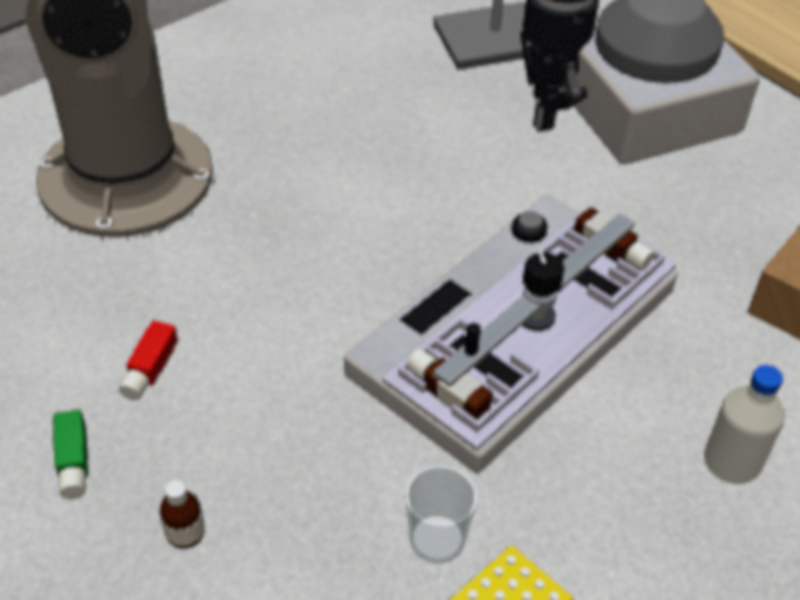

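```bash
python3 -c "
from station import bot
print(bot.hand_in())"
```

```text
the job is handed in; nothing more can be done
None
```

The job is done and handed in at about 55 s of the 210 s allowed. Only two square amber bottles were on the bench, and they now lie flat in pockets 0 and 3.

- **Bar:** I swung it by its pin to the stop. After the screwing it measured about 1° short, so I nudged it back against the stop before pressing the button. The last check puts it within 0 to 0.5° of square across the mixer.
- **Knob:** I turned it clockwise, about two turns in three grips, until the torque jumped from near zero to about 0.6 N m and the pads slipped on the stop. The bar's top sank from about 105.7 to 93.4 mm (93 expected when home). The knob's top read 137.5 mm in one camera and 139.3 mm in the other, against 137 expected. I trusted the torque and the bar height over the second reading.
- **Start button:** I pressed it last, to about 6 mm of travel. The force rose to about 34 N against its 5 N spring, so it was right down.
- **Left alone:** The round bottle, the beaker and the red and green look-alikes stand where they were. The gripper was clear of everything at hand-in.

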